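Hang the nesting measuring cups on one hook, larger before smaller

TASK

Put the steel measuring cups away on the free-standing hook, where the largest of the set already hangs: hang the middle one by the eye in its handle and then the smallest, mouths towards the hook's open end, each pushed gently back until it sits nested in the next larger cup with the handles lying against each other. Leave all three hanging still, do not drag or tip the hook stand, and leave the bowl, timer, salt shaker and matchbox where they are.

Things in the scene. Friction and masses are not known exactly. Their poses are not given: they have to be found in the camera images.
- cup_large: Plain steel measuring cup, largest of three alike: tapered bowl 90 mm across the rim, 74 mm at the base, 46 mm deep, wall 2.5 mm. Flat level handle 22 mm wide, 4 mm thick, top flush with the rim, ends in a flat eye; 168 mm long overall, 150 g +-25%. Hangs by its eye on the prong at the start, mouth to the tip. Origin: centre of the underside; z out of the mouth, handle along -x.
- cup_medium: Plain steel measuring cup, middle one of three alike: tapered bowl 73 mm across the rim, 60 mm at the base, 40 mm deep, wall 2.5 mm. Flat level handle 22 mm wide, 4 mm thick, top flush with the rim, ends in a flat eye; 160 mm long overall, 110 g +-25%. Stands mouth up on the worktop, handle to the robot +-0.3 rad. Origin: centre of the underside; z out of the mouth, handle along -x.
- cup_small: Plain steel measuring cup, smallest of three alike: tapered bowl 58 mm across the rim, 48 mm at the base, 33 mm deep, wall 2.5 mm. Flat level handle 22 mm wide, 4 mm thick, top flush with the rim, ends in a flat eye; 152 mm long overall, 80 g +-25%. Stands mouth up on the worktop, handle to the robot +-0.3 rad. Origin: centre of the underside; z out of the mouth, handle along -x.
- cup_large_eye (a point): Centre of the hole in the largest cup's handle eye: round hole 14 mm, eye 26 mm outside, 4 mm thick, hole axis parallel to the bowl's. 110 mm from the bowl's axis on all three cups, 44 mm above the underside. Axes as the cup's.
- cup_medium_eye (a point): Centre of the hole in the middle cup's handle eye: round hole 14 mm, eye 26 mm outside, 4 mm thick, hole axis parallel to the bowl's. 110 mm from the bowl's axis on all three cups, 38 mm above the underside. Axes as the cup's.
- cup_small_eye (a point): Centre of the hole in the smallest cup's handle eye: round hole 14 mm, eye 26 mm outside, 4 mm thick, hole axis parallel to the bowl's. 110 mm from the bowl's axis on all three cups, 31 mm above the underside. Axes as the cup's.
- cup_large_rim (a point): Centre of the largest cup's mouth in the plane of the rim, 46 mm above the underside. Axes as the cup's.
- cup_medium_rim (a point): Centre of the middle cup's mouth in the plane of the rim, 40 mm above the underside. Axes as the cup's.
- cup_small_rim (a point): Centre of the smallest cup's mouth in the plane of the rim, 33 mm above the underside. Axes as the cup's.
- stand: Free-standing hook, 1.6 kg, loose on the worktop: round stone foot 140 mm across, 17 mm high; a 9 mm steel rod rises 45 mm behind its centre and bends forward into one level prong, upturned at the end, open to the front and above. Nothing is higher. Origin: centre of the foot's underside; x back from prong tip to rod, z up. The prong points along -x, to the robot +-0.3 rad.
- hook_bend (a point): Axis of the 7 mm round prong where its level part (which runs 62 mm back from here, 210 mm above the worktop) ends and the upturned end (40 degrees, 18 mm long) begins; 35 mm before the foot's centre. Axes as the stand's. A hung eye's centre rests 3.5 mm below the prong's axis; a cup hanging free swings 10 to 15 degrees forward of plumb, its bowl towards the tip.
- hook_tip (a point): End of the prong's axis, 14 mm before and 11.5 mm above hook_bend; the round end reaches 3.5 mm further. Axes as the stand's. Pushed back level at the prong, the stand begins to tip at about 6 N; a hung cup slides along the prong at 1 to 2 N.
- dip_bowl: White china bowl 115 mm across, 56 mm high, at the right; to be left alone. Origin: centre of the underside.
- kitchen_timer: White and green kitchen timer 71 mm across, 58 mm high, behind the cups; to be left alone. Origin: centre of the underside.
- salt_shaker: Salt shaker 44 mm across, 90 mm high, behind the cups; to be left alone. Origin: centre of the underside.
- matchbox: Red matchbox 64 x 110 x 21 mm, lying at the front right; to be left alone. Origin: centre of the underside.
Not all that is in view belongs to the job. Leave any turquoise look-alike of the cup_medium alone. What is shaped like the cup_small but blue is not meant.

How it is judged:
By the outcome, as a careful person would: the job done as asked, in the order asked, and still so for the second after the job is handed in, with the robot touching nothing.
It also fails if it takes over 72 s, if anything falls off the work surface, if the arm or the gripper's body presses on something with over 40 N, if the wrist force passes 120 N, or if a joint passes its speed limit or range.

ROBOT

A 6-joint arm with a two-finger parallel gripper is mounted at the origin on a cart in front of the work surface, level with it; the furniture and walls round the work are solid. World frame = base frame: x ahead of the robot, y to its left, z up, the work surface at z = 0. Lengths are in m, angles in rad, forces in N, time in s.
With the tool pointing down it reaches from about 0.3 to 0.825 m from the base axis. Payload 5.4 kg.
Tool frame: the origin (TCP) lies at the very end of the fingers, on their centre line; the grasp point (between the pads) lies 19 mm behind it (env.grip_point_offset is the distance from the TCP to the grasp point, in m); z points along the fingers, y is the line along which they close (so a half turn about z gives the same grasp; the last joint's range is limited). The gripper opens to 92 mm and grips with 3 to 60 N. Pads are 20 mm wide; open, the fingers measure 128 mm over their backs; the gripper's body (75 mm by 189 mm) begins 69 mm behind the grasp point.
Start: joints at [1.03, 0.158, 1.597, -0, 1.386, -0.21], TCP at [0.187, 0.544, 0.215] pointing down, gripper open.
Joint ranges: [-2.91, 2.91], [-0.94, 2.29], [0.18, 2.7], [-1.29, 4.43], [0.17, 2.64], [-3, 3]. Speed limits (rad/s): [2.57, 2.57, 3.14, 3.14, 3.14, 3.14].

INTERFACE

Orientations are given as a unit quaternion [x, y, z, w].
In Python, from station import env gives the robot as it stands.
- The arm moves only by the tool arm_command, never from a script. Its argument "motion" is a list of rows, each a list of 3 entries, a list of its own where there are three numbers: the shift along the tool's x, y, z in m, then the turn, a rotation vector about the tool's x, y, z in degrees, then the finger opening in m, from 0 to 0.0919. A call has 1 to 10 rows; each row shifts and turns the commanded pose from where the row before left it, along the tool's axes as they then stand; what a row does not reach is not made up. A row lasts 1/12 s, in which the tool goes at most 41.7 mm and 7.16 degrees, less where a joint would pass 70% of its speed; a pose out of reach is approached as far as the arm can. A call is refused whole if a number of a shift passes 0.0417 or a number of a turn 7.16, either way. A call with a gripper value outside its range is refused whole. The fingers move at their own pace and stop on an object; the grip force is fixed at half the most. Time passes only in rows, so rows that do not move let the fingers close. It gives the time, the measured TCP pose, the force, the opening and the grip force at its end, in the units of the state.
- env.get_obs(): the state, without advancing time (a new reading comes with each control period).
- env.snapshot(name): name is "scene" or "top" or "wrist"; returns the picture (480x640x3 uint8, blue, green, red); there is no depth.
- env.camera_model(name): a dict with "intrinsics" (3x3 intrinsics, pixels), "cam_to_world" (4x4, takes a point from camera to world coordinates). Camera axes: x right, y down, z forward; pixel columns grow to the right and rows downward; lengths in m; the calibration is good to about 2 mm. A picture is of the moment at which its call begins: read the wrist's pose just before it. camera_model takes no time and is no camera call; for the wrist camera it gives the pose at the moment of the call.
- env.job_done(): hands the job in; it is judged then, once.
The state is a dict: "time_s": time; "joint_positions": joint angles; "joint_vel": joint speeds; "joint_torque": joint torques, N m; "ee_pos": TCP position; "ee_rot": TCP orientation; "ft_force": force on the tool from outside, world axes, zero at the start; "moment": the same for the moment, N m; "finger_gap": finger opening in m; "finger_force": force on a finger pad.
Only numpy, scipy, OpenCV 4.12 (cv2) and the standard library are available. Lean on these libraries where they do the work, as an engineer would, in place of code of your own. Each camera call takes 0.05 s, during which the arm holds its last target. There are 200 camera calls.

## Working session

There is one attempt and no reset: what is moved stays moved. The work goes in short steps, Python scripts to look and compute and a tool call to move; the robot and the scene stay as the last step left them, time stands still between calls to the robot, and variables do not carry over. Pictures are saved under pics/ and viewed, at most 10 in all, crops included, and the job is handed in when it is done.

Besides the shell and the picture viewer there is one more tool, called after "Request:" by a JSON object that holds its "op" and its "data", one argument or row to a line. arm_command: Moves the arm, as the interface text tells. Its arguments: {"type":"object","properties":{"motion":{"type":"array","items":{"type":"array"}}},"required":["motion"]}

```bash
ls; mkdir -p pics; python3 - <<'E'
from station import env
import cv2,numpy as np
np.set_printoptions(precision=4,suppress=True)
o=env.get_obs();print({k:np.round(v,3) for k,v in o.items()}, env.grip_point_offset)
for n in("scene","top"):
    im=env.snapshot(n);cv2.imwrite(f"pics/{n}0.png",im);m=env.camera_model(n);print(n,m["intrinsics"],m["cam_to_world"])
E
```

```text
pics
{'time_s': np.float64(0.0), 'joint_positions': array([ 1.03 ,  0.159,  1.598,  0.   ,  1.386, -0.21 ]), 'joint_vel': array([-0.002, -0.001, -0.002,  0.   , -0.001, -0.001]), 'joint_torque': array([ -0.002, -38.558, -32.211,   0.07 ,   0.038,  -0.   ]), 'ee_pos': array([0.186, 0.543, 0.214]), 'ee_rot': array([ 0.165,  0.986, -0.001, -0.   ]), 'ft_force': array([-0.396,  0.415, -0.406]), 'moment': array([-0.022,  0.032,  0.006]), 'finger_force': np.float64(0.0), 'finger_gap': np.float64(0.092)} 0.0187
scene [[459.2708   0.     325.0883]
 [  0.     459.2708 241.4231]
 [  0.       0.       1.    ]] [[ 0.7423 -0.4113  0.529   0.03  ]
 [-0.67   -0.4448  0.5943 -0.7794]
 [-0.0092 -0.7956 -0.6057  0.7861]
 [ 0.      0.      0.      1.    ]]
top [[604.7807   0.     311.633 ]
 [  0.     604.7807 239.6475]
 [  0.       0.       1.    ]] [[-0.1153 -0.9718  0.2059  0.294 ]
 [-0.9933  0.1132 -0.0219 -0.1244]
 [-0.002  -0.207  -0.9783  1.5023]
 [ 0.      0.      0.      1.    ]]
```

View pics/scene0.png

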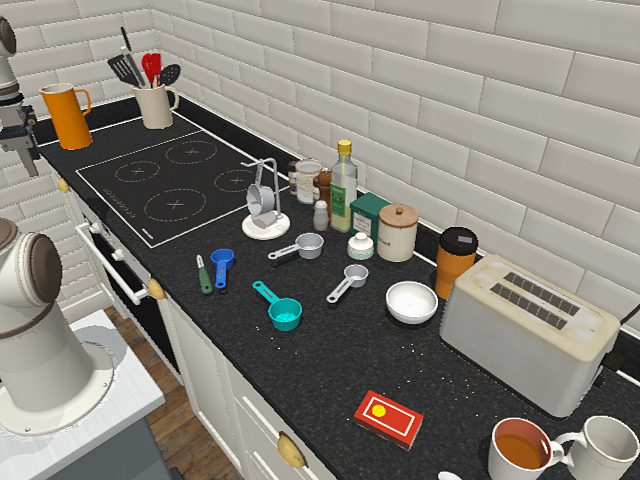

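View pics/top0.png

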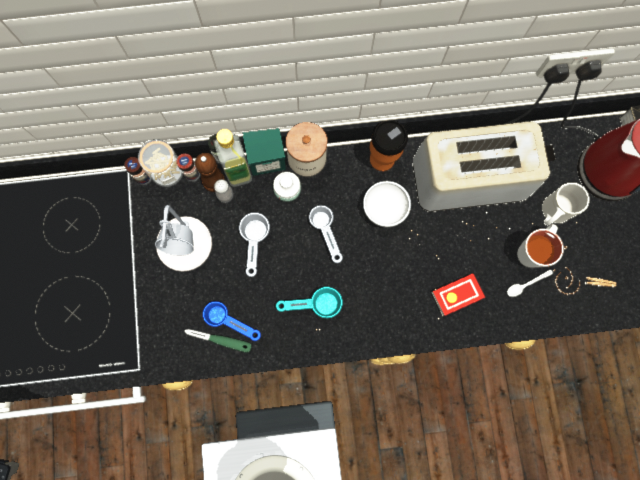

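Both pictures show the same layout.
- Steel cups on the worktop: one at top px (254,228) with its eye near (252,270), and a smaller one at (321,217) with its eye near (338,258).
- Look-alikes: turquoise at (327,302) and blue at (216,314).
- The stand with the large cup is at (183,242).

I choose (254,228) as the middle cup and (321,217) as the smallest, and check that in one close crop.

```bash
python3 - <<'E'
import cv2,numpy as np
t=cv2.imread("pics/top0.png");s=cv2.imread("pics/scene0.png")
a=cv2.resize(t[190:290,145:345],None,fx=4,fy=4,interpolation=cv2.INTER_CUBIC)[:, :800]
b=cv2.resize(s[145:245,230:330],None,fx=2,fy=2,interpolation=cv2.INTER_CUBIC)
c=cv2.resize(s[225:310,260:380],None,fx=2,fy=2,interpolation=cv2.INTER_CUBIC)
o=np.zeros((600,800,3),np.uint8);o[:400]=a;o[400:600,:200]=b;o[400:570,220:460]=c
cv2.imwrite("pics/c1.png",o)
E
```

```text
(no output)
```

View pics/c1.png

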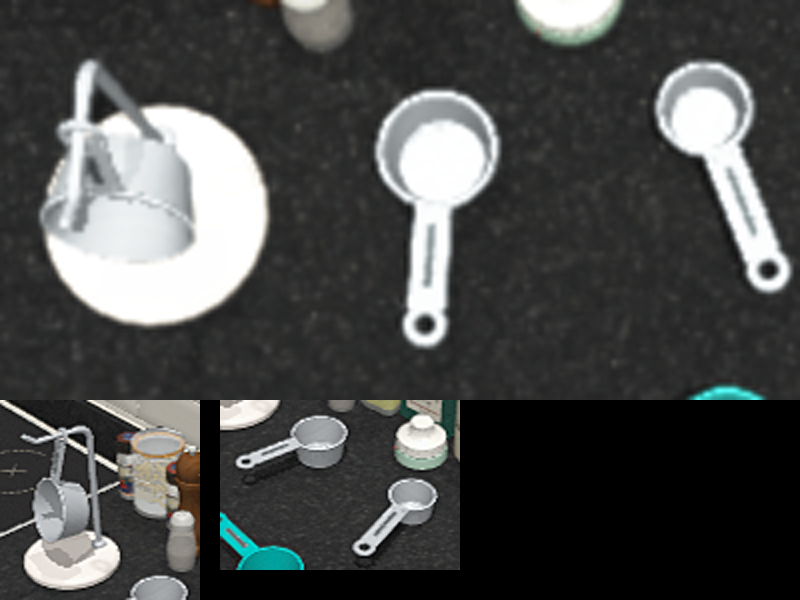

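```bash
cat > h.py <<'E'
import numpy as np,cv2
from station import env
from scipy.spatial.transform import Rotation as R
np.set_printoptions(precision=4,suppress=True)
def ray(n,px,m=None):
    m=m or env.camera_model(n);T=np.array(m["cam_to_world"])
    d=T[:3,:3]@np.linalg.solve(np.array(m["intrinsics"]),[px[0],px[1],1]);return T[:3,3],d/np.linalg.norm(d)
def onz(n,px,z,m=None):
    o,d=ray(n,px,m);return o+d*(z-o[2])/d[2]
def tri(a,b):
    (o1,d1),(o2,d2)=a,b;A=np.stack([d1,-d2],1);t=np.linalg.lstsq(A,o2-o1,rcond=None)[0]
    p,q=o1+t[0]*d1,o2+t[1]*d2;return (p+q)/2,np.linalg.norm(p-q)
def proj(n,P,m=None):
    m=m or env.camera_model(n);T=np.array(m["cam_to_world"]);c=T[:3,:3].T@(np.array(P)-T[:3,3]);q=np.array(m["intrinsics"])@c;return q[:2]/q[2]
E
python3 - <<'E'
from h import *
f=lambda x,y:(145+(x-1.5)/4,190+(y-1.5)/4)
g=lambda x,y:(230+(x-.5)/2,145+(y-400.5)/2)
for n,r,e,zr,ze in(("med",(438,149),(425,325),.04,.038),("small",(705,109),(768,269),.033,.031)):
    a=onz("top",f(*r),zr);b=onz("top",f(*e),ze);print(n,a,b,np.hypot(*(a-b)[:2]),np.arctan2(*(a-b)[1::-1]))
c=onz("top",f(158,214),.017);print("foot",c,onz("scene",g(72,561),.017))
t=onz("top",f(70,224),.2215);print("tip",t,onz("scene",g(23,437),.2215)); print("tri",tri(ray("top",f(70,224)),ray("scene",g(23,437))))
print("rodtop",tri(ray("top",f(92,64)),ray("scene",g(86,429))))
print("yaw from tip-foot",np.arctan2(*(c-t)[1::-1]),np.hypot(*(c-t)[:2]))
E
```

```text
med [ 0.6504 -0.019   0.04  ] [ 0.5417 -0.0004  0.038 ] 0.11030528709473013 -0.16981598932824699
small [ 0.6583 -0.187   0.033 ] [ 0.5532 -0.2137  0.031 ] 0.10848657346223771 0.24849721890332263
foot [0.6347 0.1611 0.017 ] [0.6272 0.1498 0.017 ]
tip [0.5878 0.1694 0.2215] [0.5885 0.1752 0.2215]
tri (array([0.586, 0.169, 0.225]), np.float64(0.0019923495540444297))
rodtop (array([0.6775, 0.155 , 0.21  ]), np.float64(0.0037330398249286866))
yaw from tip-foot -0.17604078281236107 0.04764599757459594
```

Request:
{"op": "arm_command", "data": {
  "motion": [
    [[0, 0, -0.02], [0, 0, 0], 0.06],
    [[0, 0, -0.02], [0, 7, 0], 0.06],
    [[0, 0, 0], [0, 7, 0], 0.06],
    [[0, 0, 0], [0, 7, 0], 0.06],
    [[0, 0, 0], [0, 7, 0], 0.06],
    [[0, 0, 0], [0, 7, 0], 0.06]
  ]
}}

```text
time_s: 0.6
ee_pos: [0.1874, 0.5441, 0.2557]
ee_rot: [0.157, 0.94, 0.051, -0.299]
ft_force: [0.4, 0.1, -0.9]
finger_gap: 0.0601
finger_force: 0.0
```

```bash
python3 - <<'E'
from h import *
o=env.get_obs();print(o['time_s'],o['joint_positions'],o['ee_pos'],R.from_quat(o['ee_rot']).as_matrix())
E
```

```text
0.6 [ 0.7262  0.2461  1.5319  0.532   1.6788 -0.5415] [0.1874 0.5441 0.2557] [[-0.7725  0.3252 -0.5455]
 [ 0.264   0.9456  0.19  ]
 [ 0.5776  0.0028 -0.8163]]
```

```bash
cat > fit.py <<'E'
from h import *
from scipy.optimize import least_squares
S=[([1.03,.158,1.597,0,1.386,-.21],[.187,.544,.215],[.165,.986,-.001,0]),
([0.7262,0.2461,1.5319,0.532,1.6788,-0.5415],[0.1874,0.5441,0.2557],[.157,.94,.051,-.299])]
Ry=lambda a:R.from_rotvec([0,a,0]);Rz=lambda a:R.from_rotvec([0,0,a])
def rot(q,s4=1,s6=1,c=np.pi/2): return Rz(q[0])*Ry(q[1]+q[2])*Rz(s4*q[3])*Ry(q[4])*Rz(s6*q[5]+c)
if __name__=="__main__":
    for q,p,r in S:
        for s4 in(1,-1):
            for s6 in (1,-1):print(s4,s6,(R.from_quat(r).inv()*rot(q,s4,s6)).as_rotvec())
    o=env.get_obs();print(R.from_quat(o['ee_rot']).as_matrix())
E
python3 fit.py
```

```text
1 1 [-0.0026  0.0002 -0.0008]
1 -1 [-0.0025  0.0007  0.4192]
-1 1 [-0.0026  0.0002 -0.0008]
-1 -1 [-0.0025  0.0007  0.4192]
1 1 [-0.0004 -0.0004 -0.0007]
1 -1 [-0.0006 -0.0001  1.0823]
-1 1 [ 0.5445 -0.907   0.1144]
-1 -1 [-0.0009 -1.119   1.0891]
[[-0.7725  0.3252 -0.5455]
 [ 0.264   0.9456  0.19  ]
 [ 0.5776  0.0028 -0.8163]]
```

```bash
cat > plan.py <<'E'
from h import *
from scipy.spatial.transform import Slerp
def rows(tp,tR,n,gap,start=None,pr=.0005,rr=.5,sm=True):
    """print n rows from current commanded (measured) pose to target position tp, rotation tR"""
    o=env.get_obs();p=np.array(o['ee_pos']);r=R.from_quat(o['ee_rot'])
    if start: p,r=start
    p0=p;sl=Slerp([0,1],R.concatenate([r,tR]));out=[]
    for i in range(1,n+1):
        s=i/n
        if sm: s=s*s*(3-2*s)*.5+s*.5
        dp=r.inv().apply(p0+s*(np.array(tp)-p0)-p);dr=np.degrees((r.inv()*sl(s)).as_rotvec())
        dp=np.round(np.clip(np.round(dp/pr)*pr,-.0415,.0415),4);dr=np.round(np.clip(np.round(dr/rr)*rr,-7,7),2)
        p=p+r.apply(dp);r=r*R.from_rotvec(np.radians(dr));out.append([(dp+0.).tolist(),(dr+0.).tolist(),gap])
    import json
    for k in range(0,n,10):print(json.dumps(out[k:k+10]))
    print("end err",p-np.array(tp),np.degrees((r.inv()*tR).as_rotvec()))
    return p,r
def tool(zdir,ydir):
    z=np.array(zdir,float);z/=np.linalg.norm(z);y=np.array(ydir,float);y-=z*(y@z);y/=np.linalg.norm(y)
    return R.from_matrix(np.stack([np.cross(y,z),y,z],1))
def pitched(yaw,down):  # tool pointing down by angle `down`(deg) below horizontal along heading yaw; y to left
    d=np.radians(down);return tool([np.cos(d)*np.cos(yaw),np.cos(d)*np.sin(yaw),-np.sin(d)],[-np.sin(yaw),np.cos(yaw),0])
E
python3 - <<'E'
from plan import *
rows([.59,-.009,.25],pitched(-.17,90),22,.06)
E
```

```text
[[[-0.012, -0.01, -0.008], [0.0, -1.0, 0.0], 0.06], [[-0.0145, -0.0125, -0.01], [0.0, -1.0, -0.5], 0.06], [[-0.017, -0.0145, -0.011], [0.5, -1.5, -0.5], 0.06], [[-0.0195, -0.0165, -0.012], [0.0, -1.0, 0.0], 0.06], [[-0.021, -0.018, -0.0125], [0.0, -2.0, -0.5], 0.06], [[-0.0235, -0.0195, -0.0125], [0.0, -1.5, -0.5], 0.06], [[-0.025, -0.021, -0.013], [0.5, -2.0, -0.5], 0.06], [[-0.026, -0.0225, -0.012], [0.0, -1.5, -0.5], 0.06], [[-0.027, -0.023, -0.012], [0.0, -2.0, -0.5], 0.06], [[-0.028, -0.024, -0.0115], [0.5, -2.0, -0.5], 0.06]]
[[[-0.0285, -0.0245, -0.01], [0.0, -2.0, -0.5], 0.06], [[-0.0285, -0.025, -0.009], [0.0, -2.0, -0.5], 0.06], [[-0.028, -0.0245, -0.008], [0.5, -2.0, -0.5], 0.06], [[-0.028, -0.0245, -0.007], [0.0, -2.0, -0.5], 0.06], [[-0.0265, -0.024, -0.0055], [0.0, -2.0, -0.5], 0.06], [[-0.026, -0.0235, -0.0045], [0.5, -1.5, -0.5], 0.06], [[-0.024, -0.022, -0.003], [0.0, -2.0, -0.5], 0.06], [[-0.0225, -0.021, -0.0025], [0.0, -1.5, 0.0], 0.06], [[-0.0205, -0.019, -0.0015], [0.0, -1.5, -0.5], 0.06], [[-0.018, -0.017, -0.001], [0.5, -1.0, -0.5], 0.06]]
[[[-0.0155, -0.015, -0.0005], [0.0, -1.5, 0.0], 0.06], [[-0.013, -0.012, 0.0], [0.0, -0.5, -0.5], 0.06]]
end err [0.0002 0.0001 0.0001] [ 0.01   -0.1884  0.1047]
```

Request:
{"op": "arm_command", "data": {
  "motion": [
    [[0, 0, -0.02], [0, -7, 0], 0.06],
    [[-0.01, -0.01, 0], [0, -7, 0], 0.06],
    [[-0.02, -0.015, 0], [0, -7, 0], 0.06],
    [[-0.03, -0.02, 0], [0, -7, 0], 0.06],
    [[-0.03, -0.02, 0], [0, -7, 0], 0.06],
    [[-0.03, -0.02, 0], [0, 0, 0], 0.06],
    [[-0.03, -0.02, 0], [0, 0, 0], 0.06],
    [[-0.03, -0.02, 0], [0, 0, 0], 0.06],
    [[-0.03, -0.02, 0], [0, 0, 0], 0.06],
    [[-0.03, -0.02, 0], [0, 0, 0], 0.06]
  ]
}}

```text
time_s: 1.43
ee_pos: [0.368, 0.3057, 0.2479]
ee_rot: [0.164, 0.986, -0.0, -0.0]
ft_force: [0.6, 0.6, 0.3]
finger_gap: 0.06
finger_force: 0.0
```

```bash
python3 - <<'E'
from plan import *
o=env.get_obs();print(o['time_s'],o['joint_positions'],o['ee_pos'],o['ee_rot'])
rows([.59,-.009,.25],pitched(-.17,90),11,.06,sm=False)
E
```

```text
1.4333 [ 0.44   -0.1197  1.8134 -0.      1.4484 -0.8005] [0.368  0.3057 0.2479] [ 0.1644  0.9864 -0.0001 -0.0001]
[[[-0.0285, -0.0205, 0.0], [0.0, 0.0, -1.0], 0.06], [[-0.028, -0.021, -0.0005], [0.0, 0.0, -0.5], 0.06], [[-0.0275, -0.0215, 0.0], [0.0, 0.0, -1.0], 0.06], [[-0.0275, -0.0215, -0.0005], [0.0, 0.0, -1.0], 0.06], [[-0.027, -0.022, 0.0], [0.0, 0.0, -0.5], 0.06], [[-0.027, -0.0225, 0.0], [0.0, 0.0, -1.0], 0.06], [[-0.0265, -0.023, -0.0005], [0.0, 0.0, -1.0], 0.06], [[-0.026, -0.0235, 0.0], [0.0, 0.0, -0.5], 0.06], [[-0.026, -0.0235, 0.0], [0.0, 0.0, -1.0], 0.06], [[-0.0255, -0.024, -0.0005], [0.0, 0.0, -1.0], 0.06]]
[[[-0.025, -0.0245, 0.0], [0.0, 0.0, -0.5], 0.06]]
end err [ 0.      0.0001 -0.0001] [-0.0145 -0.017  -0.1842]
```

Request:
{"op": "arm_command", "data": {
  "motion": [
    [[-0.0285, -0.0205, 0.0], [0, 0, -1], 0.06],
    [[-0.028, -0.021, 0], [0, 0, -0.5], 0.06],
    [[-0.0275, -0.0215, 0], [0, 0, -1], 0.06],
    [[-0.0275, -0.0215, 0], [0, 0, -1], 0.06],
    [[-0.027, -0.022, 0], [0, 0, -0.5], 0.06],
    [[-0.027, -0.0225, 0], [0, 0, -1], 0.06],
    [[-0.0265, -0.023, 0], [0, 0, -1], 0.06],
    [[-0.026, -0.0235, 0], [0, 0, -0.5], 0.06],
    [[-0.026, -0.0235, 0], [0, 0, -1], 0.06],
    [[-0.0255, -0.024, 0], [0, 0, -1], 0.06]
  ]
}}

```text
time_s: 2.27
ee_pos: [0.5698, 0.0195, 0.2477]
ee_rot: [0.091, 0.996, 0.0, -0.0]
ft_force: [0.1, 0.5, -0.9]
finger_gap: 0.0598
finger_force: 0.0
```

```bash
python3 - <<'E'
from plan import *
o=env.get_obs();print(o['time_s'],o['joint_positions'],o['ee_pos'],o['ee_rot'])
E
```

```text
2.2667 [-0.1777  0.1257  1.5679  0.0001  1.449  -1.5665] [0.5698 0.0195 0.2477] [ 0.0908  0.9959  0.0001 -0.0005]
```

Request:
{"op": "arm_command", "data": {
  "motion": [
    [[-0.025, -0.0245, 0.0], [0, 7, -0.5], 0.06],
    [[0, 0, 0], [0, 7, 0], 0.06],
    [[0, 0, 0], [0, 7, 0], 0.06]
  ]
}}

```text
time_s: 2.52
ee_pos: [0.5892, -0.0087, 0.2485]
ee_rot: [0.087, 0.979, 0.016, -0.183]
ft_force: [0.6, -0.2, 0.2]
finger_gap: 0.0595
finger_force: 0.0
```

```bash
python3 - <<'E'
from plan import *
o=env.get_obs();print(o['time_s'],o['joint_positions'],o['ee_pos'],o['ee_rot'])
im=env.snapshot("wrist");cv2.imwrite("pics/w1.png",im)
import pickle
pickle.dump((o,env.camera_model("wrist")),open("w1.pkl","wb"))
E
```

```text
2.5167 [-0.2126  0.487   1.1656 -0.0132  1.8579 -1.6081] [ 0.5892 -0.0087  0.2485] [ 0.0868  0.9792  0.0163 -0.1828]
```

View pics/w1.png

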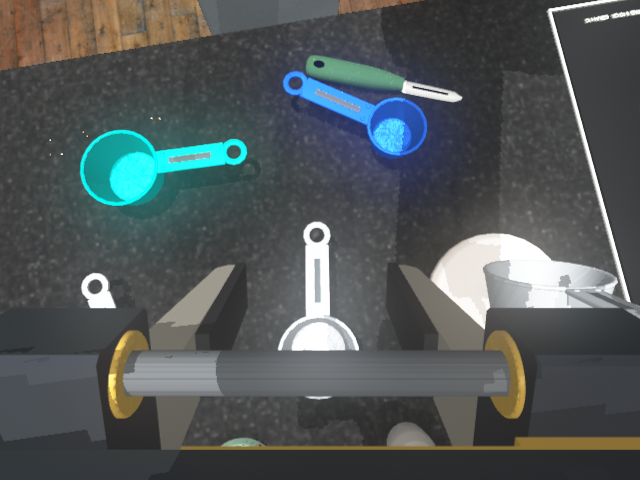

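The wrist view shows the medium cup between the fingers, handle upright in the picture, eye at (317,235) and bowl at (318,345). Turquoise is at (120,167), blue at (397,127) and the small cup's eye at (95,287). Next I fit the arm model to check which poses it can reach.

```bash
cat > kin.py <<'E'
from plan import *
from scipy.optimize import least_squares
S=[([1.03,.1585,1.5975,0,1.386,-.21],[.1865,.5435,.2145]),
([0.7262,0.2461,1.5319,0.532,1.6788,-0.5415],[0.1874,0.5441,0.2557]),
([0.44,-.1197,1.8134,0,1.4484,-.8005],[.368,.3057,.2479]),
([-.1777,.1257,1.5679,.0001,1.449,-1.5665],[.5698,.0195,.2477]),
([-.2126,.487,1.1656,-.0132,1.8579,-1.6081],[.5892,-.0087,.2485])]
Ry=lambda a:R.from_rotvec([0,a,0]);Rz=lambda a:R.from_rotvec([0,0,a])
LO=np.array([-2.91,-.94,.18,-1.29,.17,-3]);HI=np.array([2.91,2.29,2.7,4.43,2.64,3])
def fk(q,k):
    b,h,l1,e,l2,lt=k
    r=Rz(q[0]);p=r.apply([0,b,h]);r=r*Ry(q[1]);p=p+r.apply([0,0,l1]);r=r*Ry(q[2]);p=p+r.apply([e,0,l2])
    r=r*Rz(q[3])*Ry(q[4]);p=p+r.apply([0,0,lt]);return p,r*Rz(q[5]+np.pi/2)
def fit():
    s=least_squares(lambda k:np.concatenate([fk(q,k)[0]-p for q,p in S]+[.001*(k-[.12,.3,.4,0,.35,.3])]),[.12,.3,.4,0,.35,.3])
    return s.x,s
K,_s=fit()
def ik(p,r,q0):
    f=lambda q:np.concatenate([(fk(q,K)[0]-p)*5,(fk(q,K)[1].inv()*r).as_rotvec()])
    s=least_squares(f,np.clip(q0,LO+1e-6,HI-1e-6),bounds=(LO,HI));return s.x,np.abs(s.fun).max()
if __name__=="__main__":
    print(K,np.abs(_s.fun).max())
    g=np.array([.60,.162,.155]);yaw=-.17
    for down in(60,45,30,20,10,0,-10):
        r=pitched(yaw,down);res=[]
        for q4 in(0,3.1):
            for q5 in(.4,1.4):
                for q6 in (-1.5,1.5):
                    q,e=ik(g,r,[.1,0,1.6,q4,q5,q6]);res.append((e,q))
        res.sort(key=lambda t:t[0]);print(down,*[(round(e,4),q) for e,q in res if e<.005][:6],"best",round(res[0][0],3))
E
python3 kin.py
```

```text
[0.1199 0.2988 0.3856 0.0483 0.5192 0.322 ] 0.0001691615817937856
60 (np.float64(0.0), array([ 0.1527,  0.0197,  1.9592, -0.2556,  0.6779, -1.0881])) (np.float64(0.0), array([ 0.1527,  0.0197,  1.9592, -0.2556,  0.6779, -1.0881])) (np.float64(0.0), array([ 0.1527,  0.0197,  1.9592, -0.2556,  0.6779, -1.0881])) (np.float64(0.0), array([ 0.1527,  0.0197,  1.9592, -0.2556,  0.6779, -1.0881])) (np.float64(0.0), array([ 0.1527,  0.0197,  1.9592, -0.2556,  0.6779, -1.0881])) best 0.0
45 (np.float64(0.0), array([ 0.2049, -0.0443,  2.1382, -0.7397,  0.3943, -0.5993])) (np.float64(0.0), array([ 0.2049, -0.0443,  2.1382, -0.7397,  0.3943, -0.5993])) (np.float64(0.0), array([ 0.2049, -0.0443,  2.1382, -0.7397,  0.3943, -0.5993])) (np.float64(0.0), array([ 0.2049, -0.0443,  2.1382, -0.7397,  0.3943, -0.5993])) (np.float64(0.0), array([ 0.2049, -0.0443,  2.1382, -0.7397,  0.3943, -0.5993])) best 0.0
30 (np.float64(0.0), array([ 0.2564, -0.004 ,  2.2663,  4.3948,  0.3866,  0.5643])) (np.float64(0.0), array([ 0.2564, -0.004 ,  2.2663,  4.3948,  0.3866,  0.5643])) (np.float64(0.0), array([ 0.2564, -
[... 683 characters left out ...]
at64(0.0), array([0.3035, 0.251 , 2.313 , 3.7538, 0.8969, 1.2465])) best 0.0
0 (np.float64(0.0), array([0.3102, 0.4401, 2.2747, 3.6613, 1.1949, 1.3638])) (np.float64(0.0), array([0.3102, 0.4401, 2.2747, 3.6613, 1.1949, 1.3638])) (np.float64(0.0), array([0.3102, 0.4401, 2.2747, 3.6613, 1.1949, 1.3638])) (np.float64(0.0), array([0.3102, 0.4401, 2.2747, 3.6613, 1.1949, 1.3638])) best 0.0
-10 (np.float64(0.0), array([0.3035, 0.6365, 2.2006, 3.6097, 1.4735, 1.433 ])) (np.float64(0.0), array([0.3035, 0.6365, 2.2006, 3.6097, 1.4735, 1.433 ])) (np.float64(0.0), array([0.3035, 0.6365, 2.2006, 3.6097, 1.4735, 1.433 ])) (np.float64(0.0), array([0.3035, 0.6365, 2.2006, 3.6097, 1.4735, 1.433 ])) best 0.0
```

```bash
python3 - <<'E'
from kin import *
import pickle
o,m=pickle.load(open("w1.pkl","rb"))
im=cv2.imread("pics/w1.png")
print("eye wrist",onz("wrist",(317,235),.038,m),"slot",onz("wrist",(318,281),.038,m),"small eye",onz("wrist",(95,286),.031,m))
t=np.array([.586,.170,.222]);h=np.array([np.cos(-.17),np.sin(-.17),0])
q=np.array([-.21,.49,1.17,0,1.86,-1.6])
def show(n,p,r):
    global q
    q,e=ik(np.array(p),r,q);print(n,round(e,4),q)
zd=lambda down:pitched(-.17,down).as_matrix()[:,2]
hp=np.array([.589,-.0085,.038])
for a in(110,115,120):show(f"pick{a}",hp+.01*zd(a),pitched(-.17,a))
for down,phi in((55,25),(50,20),(45,20),(45,15)):
    for back in(.06,0,-.03):
        eye=t-h*back; f=np.radians(phi)
        hh=eye-.048*(h*np.sin(f)+np.array([0,0,np.cos(f)]))
        show(f"hang{down} {back}",hh+.01*zd(down),pitched(-.17,down))
E
```

```text
eye wrist [0.5416 0.     0.038 ] slot [ 0.5832 -0.0066  0.038 ] small eye [ 0.5512 -0.2098  0.031 ]
pick110 0.0 [-0.2117  0.6669  1.3564 -0.0143  1.467  -1.6085]
pick115 0.0 [-0.2102  0.7381  1.2689 -0.017   1.5706 -1.6073]
pick120 0.0 [-0.2089  0.8114  1.1798 -0.0195  1.6737 -1.6065]
hang55 0.06 0.0 [ 0.2649 -0.2301  2.1865 -0.4052  0.6598 -0.8804]
hang55 0 0.0 [ 0.2056 -0.0918  2.0668 -0.3695  0.6219 -0.9535]
hang55 -0.03 0.0 [ 0.1811 -0.0244  2.0027 -0.3511  0.6109 -0.9879]
hang50 0.06 0.0 [ 0.2856 -0.2413  2.2352 -0.5498  0.5719 -0.7359]
hang50 0 0.0 [ 0.2215 -0.1034  2.1175 -0.5113  0.525  -0.8125]
hang50 -0.03 0.0 [ 0.1952 -0.0363  2.0545 -0.4894  0.5101 -0.8507]
hang45 0.06 0.0 [ 0.3112 -0.2537  2.286  -0.7462  0.5031 -0.5363]
hang45 0 0.0 [ 0.2411 -0.1165  2.1709 -0.7162  0.4449 -0.6058]
hang45 -0.03 0.0 [ 0.2124 -0.0498  2.1091 -0.6949  0.4248 -0.6441]
hang45 0.06 0.0 [ 0.3059 -0.2419  2.2796 -0.7489  0.4959 -0.536 ]
hang45 0 0.0 [ 0.2371 -0.1053  2.1637 -0.718   0.4396 -0.606 ]
hang45 -0.03 0.0 [ 0.2089 -0.0388  2.1014 -0.696   0.4202 -0.6448]
```

```bash
python3 - <<'E'
from plan import *
hp=np.array([.589,-.0085,.038]);r=pitched(-.17,118);rows(hp+.01*r.as_matrix()[:,2],r,9,.06)
E
```

```text
[[[-0.0055, 0.0, 0.0145], [0.0, 0.5, 0.0], 0.06], [[-0.0075, 0.0, 0.02], [0.0, 0.5, 0.0], 0.06], [[-0.0095, 0.0, 0.024], [0.0, 1.0, 0.0], 0.06], [[-0.011, 0.0, 0.0265], [0.0, 0.5, 0.0], 0.06], [[-0.0115, 0.0, 0.027], [0.0, 1.0, 0.0], 0.06], [[-0.0115, 0.0, 0.026], [0.0, 0.5, 0.0], 0.06], [[-0.011, 0.0, 0.0235], [0.0, 1.0, -0.5], 0.06], [[-0.0095, 0.0, 0.0195], [0.0, 0.5, 0.0], 0.06], [[-0.0065, -0.0005, 0.014], [0.0, 0.5, 0.0], 0.06]]
end err [-0.0001 -0.0002 -0.    ] [ 0.2156 -0.0093  0.177 ]
```

Request:
{"op": "arm_command", "data": {
  "motion": [
    [[-0.0055, 0.0, 0.0145], [0.0, 0.5, 0.0], 0.06],
    [[-0.0075, 0.0, 0.02], [0.0, 0.5, 0.0], 0.06],
    [[-0.0095, 0.0, 0.024], [0.0, 1.0, 0.0], 0.06],
    [[-0.011, 0.0, 0.0265], [0.0, 0.5, 0.0], 0.06],
    [[-0.0115, 0.0, 0.027], [0.0, 1.0, 0.0], 0.06],
    [[-0.0115, 0.0, 0.026], [0.0, 0.5, 0.0], 0.06],
    [[-0.011, 0.0, 0.0235], [0.0, 1.0, -0.5], 0.06],
    [[-0.0095, 0.0, 0.0195], [0.0, 0.5, 0.0], 0.06],
    [[-0.0065, -0.0005, 0.014], [0.0, 0.5, 0.0], 0.06]
  ]
}}

```text
time_s: 3.32
ee_pos: [0.5862, -0.0059, 0.0343]
ee_rot: [0.08, 0.969, 0.021, -0.231]
ft_force: [-0.2, 0.7, -0.3]
finger_gap: 0.0599
finger_force: 0.0
```

Request:
{"op": "arm_command", "data": {
  "motion": [
    [[0, 0, 0], [0, 0, 0], 0.04],
    [[0, 0, 0], [0, 0, 0], 0.03],
    [[0, 0, 0], [0, 0, 0], 0.02],
    [[0, 0, 0], [0, 0, 0], 0.01],
    [[0, 0, 0], [0, 0, 0], 0.01],
    [[0, 0, 0], [0, 0, 0], 0.01]
  ]
}}

```text
time_s: 3.82
ee_pos: [0.5886, -0.0071, 0.0373]
ee_rot: [0.08, 0.97, 0.021, -0.23]
ft_force: [-0.3, 0.5, 0.9]
finger_gap: 0.0223
finger_force: 0.1
```

```bash
python3 - <<'E'
from plan import *
o=env.get_obs();print(o['ee_pos'],o['ft_force'],o['finger_gap'],o['finger_force'],o['time_s'])
print(R.from_quat(o['ee_rot']).as_matrix())
E
```

```text
[ 0.5886 -0.0071  0.0373] [-0.3285  0.4832  0.9377] 0.022294833884403772 0.08905210881493986 3.8167
[[-0.8813  0.1652 -0.4427]
 [ 0.1458  0.9863  0.0777]
 [ 0.4495  0.004  -0.8933]]
```

Request:
{"op": "arm_command", "data": {
  "motion": [
    [[0, 0, 0], [0, 0, 0], 0.035],
    [[0, 0, 0], [0, 0, 0], 0.035],
    [[0, 0, 0], [0, 0, 0], 0.035]
  ]
}}

```text
time_s: 4.07
ee_pos: [0.5879, -0.007, 0.0361]
ee_rot: [0.08, 0.969, 0.021, -0.231]
ft_force: [-0.2, -0.3, -0.7]
finger_gap: 0.0348
finger_force: 0.0
```

Request:
{"op": "arm_command", "data": {
  "motion": [
    [[0, 0, 0.005], [0, 0, 0], 0.035],
    [[0, 0, 0.004], [0, 0, 0], 0.035],
    [[0, 0, 0], [0, 0, 0], 0.035]
  ]
}}

```text
time_s: 4.32
ee_pos: [0.5826, -0.006, 0.0267]
ee_rot: [0.08, 0.969, 0.021, -0.232]
ft_force: [0.3, 0.2, 1.0]
finger_gap: 0.035
finger_force: 0.0
```

Request:
{"op": "arm_command", "data": {
  "motion": [
    [[0, 0, 0], [0, 0, 0], 0.025],
    [[0, 0, 0], [0, 0, 0], 0.015],
    [[0, 0, 0], [0, 0, 0], 0.01],
    [[0, 0, 0], [0, 0, 0], 0.01],
    [[0, 0, 0], [0, 0, 0], 0.01]
  ]
}}

```text
time_s: 4.73
ee_pos: [0.5839, -0.0062, 0.0281]
ee_rot: [0.08, 0.969, 0.021, -0.231]
ft_force: [0.1, 0.6, 0.0]
finger_gap: 0.0214
finger_force: 30.0
```

```bash
python3 - <<'E'
from plan import *
o=env.get_obs();print(o['ee_pos'],o['ft_force'],o['finger_gap'],o['finger_force'],o['time_s'])
E
```

```text
[ 0.5839 -0.0062  0.0281] [0.122  0.6136 0.0265] 0.021360794621277594 29.99003827571869 4.7333
```

```bash
cat > cup.py <<'E'
from kin import *
import pickle
def grasp(name,eye,yaw,zeye):
    o=env.get_obs();r=R.from_quat(o['ee_rot']);c=Rz(yaw)
    eyew=np.array([eye[0],eye[1],zeye])
    pickle.dump((r.inv().apply(eyew-o['ee_pos']),(r.inv()*c)),open(name+".pkl","wb"))
def hang(name,eye,phi,yaw):
    t,rc=pickle.load(open(name+".pkl","rb"));f=np.radians(phi)
    h=np.array([np.cos(yaw),np.sin(yaw),0]);u=np.array([0,0,1.])
    z=-h*np.cos(f)+u*np.sin(f);x=-(u*np.cos(f)+h*np.sin(f))
    C=R.from_matrix(np.stack([x,np.cross(z,x),z],1));r=C*rc.inv()
    return np.array(eye)-r.apply(t),r
def eyenow(name):
    t,rc=pickle.load(open(name+".pkl","rb"));o=env.get_obs();r=R.from_quat(o['ee_rot'])
    z=(r*rc).apply([0,0,1]);return o['ee_pos']+r.apply(t),np.degrees(np.arcsin(z[2])),np.arctan2(-z[1],-z[0])
E
python3 - <<'E'
from cup import *
grasp("med",(.5417,0.000),-.17,.038)
o=env.get_obs();r=R.from_quat(o['ee_rot'])
p=rows(o['ee_pos']+[0,0,.12],r,5,.01)
h=np.array([np.cos(-.165),np.sin(-.165),0]);tip=np.array([.5865,.169,.2225])
tp,tr=hang("med",tip-.06*h+[0,0,.005],22,-.165);print(tp,tr.as_matrix()[:,2])
rows(tp,tr,18,.01,start=p)
E
```

```text
[[[0.008, 0.0, -0.0165], [0.0, 0.0, 0.0], 0.01], [[0.0125, 0.0, -0.024], [0.0, 0.0, 0.0], 0.01], [[0.0135, 0.0005, -0.0265], [0.0, 0.0, 0.0], 0.01], [[0.012, 0.0, -0.024], [0.0, 0.0, 0.0], 0.01], [[0.008, 0.0, -0.016], [0.0, 0.0, 0.0], 0.01]]
end err [ 0.0001 -0.     -0.0001] [0. 0. 0.]
[0.5205 0.179  0.1842] [ 0.9826 -0.1655  0.0845]
[[[0.003, 0.0055, 0.0005], [-5.0, 0.0, 3.0], 0.01], [[0.0045, 0.007, 0.001], [-6.5, 0.0, 3.5], 0.01], [[0.0055, 0.007, 0.002], [-7.0, 0.0, 4.0], 0.01], [[0.007, 0.0075, 0.003], [-7.0, 0.0, 4.5], 0.01], [[0.0085, 0.007, 0.005], [-7.0, 0.0, 5.5], 0.01], [[0.009, 0.0065, 0.0055], [-7.0, 0.5, 5.5], 0.01], [[0.0105, 0.0045, 0.007], [-7.0, 0.5, 6.0], 0.01], [[0.011, 0.003, 0.0075], [-7.0, 1.0, 6.0], 0.01], [[0.011, 0.0005, 0.008], [-7.0, 1.5, 6.0], 0.01], [[0.011, -0.0015, 0.008], [-7.0, 2.0, 6.0], 0.01]]
[[[0.0105, -0.0035, 0.0085], [-7.0, 2.0, 5.5], 0.01], [[0.009, -0.0055, 0.0075], [-7.0, 2.5, 6.0], 0.01], [[0.008, -0.007, 0.007], [-7.0, 3.0, 5.0], 0.01], [[0.0065, -0.0075, 0.006], [-7.0, 3.0, 4.5], 0.01], [[0.0045, -0.0085, 0.005], [-7.0, 3.0, 4.0], 0.01], [[0.004, -0.008, 0.0035], [-7.0, 2.5, 3.5], 0.01], [[0.0025, -0.007, 0.0025], [-7.0, 2.0, 3.0], 0.01], [[0.0015, -0.006, 0.001], [-7.0, 2.0, 2.5], 0.01]]
end err [-0.0001 -0.0002 -0.0001] [-32.1947   0.7861  -0.6699]
```

My planned flip was wrong: with the mouth towards the robot and the handle up, the tool has to roll 180° about its own axis. I'll re-grasp with the tool pitched forward and the wrist rolled half a turn, since the cup is still standing on the worktop.

Request:
{"op": "arm_command", "data": {
  "motion": [
    [[0, 0, 0], [0, 0, 0], 0.04],
    [[0, 0, 0], [0, 0, 0], 0.05],
    [[0, 0, -0.02], [0, 0, 0], 0.06],
    [[0, 0, -0.03], [0, 0, 0], 0.06],
    [[0, 0, -0.04], [0, 0, 0], 0.06],
    [[0, 0, -0.03], [0, -6.5, 0], 0.06],
    [[0, 0, -0.02], [0, -6.5, 0], 0.06],
    [[0, 0, -0.01], [0, -6.5, 0], 0.06],
    [[0, 0, 0], [0, -6.5, 0], 0.06],
    [[0, 0, 0], [0, -6.5, 0], 0.06]
  ]
}}

```text
time_s: 5.57
ee_pos: [0.6482, -0.0177, 0.1664]
ee_rot: [0.083, 0.995, -0.003, 0.054]
ft_force: [-0.2, -0.0, 0.0]
finger_gap: 0.0604
finger_force: 0.0
```

Request:
{"op": "arm_command", "data": {
  "motion": [
    [[0, 0, 0], [0, -6.5, 0], 0.06],
    [[0, 0, 0], [0, -6.5, 0], 0.06],
    [[0, 0, 0], [0, -6.5, 0], 0.06],
    [[0, 0, 0], [0, -6.5, 0], 0.06],
    [[0, 0, 0], [0, -6.5, 0], 0.06],
    [[0, 0, 0], [0, 0, 7], 0.06],
    [[0, 0, 0], [0, 0, 7], 0.06],
    [[0, 0, 0], [0, 0, 7], 0.06],
    [[0, 0, 0], [0, 0, 7], 0.06],
    [[0, 0, 0], [0, 0, 7], 0.06]
  ]
}}

```text
time_s: 6.4
ee_pos: [0.6464, -0.0173, 0.1638]
ee_rot: [0.361, 0.873, 0.075, 0.318]
ft_force: [0.3, -0.4, 0.8]
finger_gap: 0.0599
finger_force: 0.0
```

Request:
{"op": "arm_command", "data": {
  "motion": [
    [[0, 0, 0], [0, 0, 7], 0.06],
    [[0, 0, 0], [0, 0, 7], 0.06],
    [[0, 0, 0], [0, 0, 7], 0.06],
    [[0, 0, 0], [0, 0, 7], 0.06],
    [[0, 0, 0], [0, 0, 7], 0.06],
    [[0, 0, 0], [0, 0, 7], 0.06],
    [[0, 0, 0], [0, 0, 7], 0.06],
    [[0, 0, 0], [0, 0, 7], 0.06],
    [[0, 0, 0], [0, 0, 7], 0.06],
    [[0, 0, 0], [0, 0, 7], 0.06]
  ]
}}

```text
time_s: 7.23
ee_pos: [0.6464, -0.0173, 0.1638]
ee_rot: [0.797, 0.508, 0.244, 0.218]
ft_force: [0.6, -0.2, 0.2]
finger_gap: 0.0597
finger_force: 0.0
```

Request:
{"op": "arm_command", "data": {
  "motion": [
    [[0, 0, 0], [0, 0, 7], 0.06],
    [[0, 0, 0], [0, 0, 7], 0.06],
    [[0, 0, 0], [0, 0, 7], 0.06],
    [[0, 0, 0], [0, 0, 7], 0.06],
    [[0, 0, 0], [0, 0, 7], 0.06],
    [[0, 0, 0], [0, 0, 7], 0.06],
    [[0, 0, 0], [0, 0, 7], 0.06],
    [[0, 0, 0], [0, 0, 7], 0.06],
    [[0, 0, 0], [0, 0, 7], 0.06],
    [[0, 0, 0], [0, 0, 7], 0.06]
  ]
}}

```text
time_s: 8.07
ee_pos: [0.6464, -0.0172, 0.1638]
ee_rot: [0.944, -0.041, 0.325, 0.038]
ft_force: [-0.6, 0.7, 1.0]
finger_gap: 0.0601
finger_force: 0.0
```

```bash
sed -i 's/^def hang/_old=0\ndef hang/' cup.py; python3 - <<'E'
from cup import *
o=env.get_obs();print(o['time_s'],o['joint_positions'],o['ee_pos']);print(R.from_quat(o['ee_rot']).as_matrix())
q=o['joint_positions']
# med eye from top camera via hole/handle again
im=env.snapshot("top");cv2.imwrite("pics/t2.png",im);im2=cv2.imread("pics/top0.png")
d=cv2.absdiff(im[205:280,235:270],im2[205:280,235:270]).max();print("med diff",d)
yaw=-.17;z=pitched(yaw,53).as_matrix()
r=tool(z[:,2],-z[:,1]);hp=np.array([.5417,0,.038])+.048*np.array([np.cos(yaw),np.sin(yaw),0])
tp=hp+.011*z[:,2];print(tp,ik(tp,r,q))
pre=tp-.06*z[:,2]
s=rows(pre,r,10,.06);rows(tp,r,4,.04,start=s)
h=np.array([np.cos(-.165),np.sin(-.165),0]);tip=np.array([.5865,.169,.2225])
# predicted hang ik
t=r.inv().apply(np.array([.5417,0,.038])-tp);rc=r.inv()*Rz(yaw);pickle.dump((t,rc),open("med.pkl","wb"))
for b in(.06,0,-.03):
    p,rr=hang("med",tip-b*h,20,-.165);q,e=ik(p,rr,[.2,-.1,2.1,-.4,.65,-.9]);print(p,rr.as_matrix()[:,2],e,q)
E
```

```text
8.0667 [-0.2372 -0.0365  2.052   0.1057  0.4639  1.3415] [ 0.6464 -0.0172  0.1638]
[[ 0.786  -0.1017  0.6098]
 [-0.0519 -0.9937 -0.0988]
 [ 0.6161  0.046  -0.7864]]
med diff 234
[ 0.5955 -0.0092  0.0292] (array([-0.2429,  0.1213,  2.2145,  0.266 ,  0.17  ,  1.2501]), np.float64(0.002733003054675706))
[[[-0.008, -0.0005, 0.001], [0.0, 0.0, 0.5], 0.06], [[-0.0105, -0.0005, 0.001], [0.0, 0.0, 0.0], 0.06], [[-0.013, -0.001, 0.0015], [0.0, -0.5, 0.5], 0.06], [[-0.0145, -0.001, 0.002], [0.0, 0.0, 0.5], 0.06], [[-0.015, -0.0005, 0.002], [0.0, 0.0, 0.5], 0.06], [[-0.0155, -0.0005, 0.0015], [0.0, 0.0, 0.5], 0.06], [[-0.014, -0.0005, 0.002], [0.0, -0.5, 0.5], 0.06], [[-0.013, 0.0, 0.0015], [0.0, 0.0, 0.5], 0.06], [[-0.011, 0.0, 0.0015], [-0.5, 0.0, 0.5], 0.06], [[-0.0075, 0.0, 0.001], [0.0, 0.0, 0.5], 0.06]]
end err [ 0.0001 -0.0002  0.0002] [ 0.2152 -0.1618 -0.1214]
[[[0.0, 0.0, 0.012], [0.0, 0.0, 0.0], 0.04], [[0.0, 0.0, 0.018], [0.0, 0.0, 0.0], 0.04], [[-0.0005, -0.0005, 0.018], [0.0, 0.0, 0.0], 0.04], [[0.0, 0.0, 0.012], [0.0, 0.0, 0.0], 0.04]]
end err [-0.0001  0.0001 -0.    ] [ 0.2152 -0.1618 -0.1214]
[0.517  0.1806 0.1682] [ 0.5372 -0.0895 -0.8387] 1.396543991560861e-11 [ 0.2444 -0.2079  2.1594 -0.3505  0.6833 -0.9455]
[0.5762 0.1707 0.1682] [ 0.5372 -0.0895 -0.8387] 4.603132111591357e-14 [ 0.1897 -0.069   2.0365 -0.3172  0.6516 -1.0143]
[0.6058 0.1658 0.1682] [ 0.5372 -0.0895 -0.8387] 7.605249763287247e-11 [ 0.1671 -0.0014  1.9709 -0.3005  0.6434 -1.0462]
```

```bash
python3 - <<'E'
from cup import *
q=env.get_obs()['joint_positions'];yaw=-.17;z=pitched(yaw,60).as_matrix()
r=tool(z[:,2],-z[:,1]);hp=np.array([.5417,0,.038])+.048*np.array([np.cos(yaw),np.sin(yaw),0])
tp=hp+.011*z[:,2];print(tp,ik(tp,r,q))
rows(tp-.07*z[:,2],r,9,.05,sm=False)
E
```

```text
[ 0.5944 -0.0091  0.0285] (array([-0.2368,  0.1431,  2.1321,  0.0988,  0.3453,  1.42  ]), np.float64(1.5853776624830118e-12))
[[[-0.013, -0.001, 0.0005], [0.0, -1.0, 0.5], 0.05], [[-0.0125, -0.0005, 0.0005], [0.0, -1.0, 0.5], 0.05], [[-0.0125, -0.001, 0.001], [0.0, -0.5, 0.5], 0.05], [[-0.013, -0.0005, 0.0015], [0.0, -1.0, 0.5], 0.05], [[-0.0125, -0.0005, 0.001], [0.0, -1.0, 0.5], 0.05], [[-0.013, 0.0, 0.0015], [0.0, -1.0, 0.5], 0.05], [[-0.0125, -0.0005, 0.002], [0.0, -1.0, 0.5], 0.05], [[-0.0125, 0.0, 0.0015], [0.0, -1.0, 0.5], 0.05], [[-0.013, 0.0, 0.0025], [0.0, -0.5, 0.5], 0.05]]
end err [-0.0001 -0.     -0.0002] [-0.0237 -0.1627 -0.1087]
```

Request:
{"op": "arm_command", "data": {
  "motion": [
    [[-0.013, -0.001, 0.0005], [0, -1, 0.5], 0.05],
    [[-0.0125, -0.0005, 0.0005], [0, -1, 0.5], 0.05],
    [[-0.0125, -0.001, 0.001], [0, -0.5, 0.5], 0.05],
    [[-0.013, -0.0005, 0.0015], [0, -1, 0.5], 0.05],
    [[-0.0125, -0.0005, 0.001], [0, -1, 0.5], 0.05],
    [[-0.013, 0, 0.0015], [0, -1, 0.5], 0.05],
    [[-0.0125, -0.0005, 0.002], [0, -1, 0.5], 0.05],
    [[-0.0125, 0, 0.0015], [0, -1, 0.5], 0.05],
    [[-0.013, 0, 0.0025], [0, -0.5, 0.5], 0.05],
    [[0, 0, 0], [0, 0, 0], 0.05]
  ]
}}

```text
time_s: 8.95
ee_pos: [0.5567, -0.0038, 0.0859]
ee_rot: [0.963, -0.078, 0.257, 0.023]
ft_force: [-0.8, -0.1, 0.4]
finger_gap: 0.0499
finger_force: 0.0
```

```bash
python3 - <<'E'
from cup import *
o=env.get_obs();print(o['time_s'],o['joint_positions'],o['ee_pos']);m=env.camera_model("wrist");im=env.snapshot("wrist");t=env.snapshot("top")
print(R.from_quat(o['ee_rot']).as_matrix())
for n,P in(("eye",[.5417,0,.038]),("bowl",[.650,-.019,.04])):print(n,proj("wrist",P,m))
pickle.dump(m,open("w2.pkl","wb"))
out=np.zeros((480,800,3),np.uint8);out[:,:]=0;out[:360,:480]=cv2.resize(im,(480,360));out[:300,480:800]=cv2.resize(t[205:280,215:295],(320,300));cv2.imwrite("pics/w2.png",out)
E
```

```text
8.95 [-0.2457 -0.0848  2.2179  0.0783  0.4899  1.427 ] [ 0.5567 -0.0038  0.0859]
[[ 0.8563 -0.1619  0.4905]
 [-0.1379 -0.9868 -0.0851]
 [ 0.4978  0.0052 -0.8673]]
eye [312.0801 326.9636]
bowl [314.4598 137.6983]
```

View pics/w2.png

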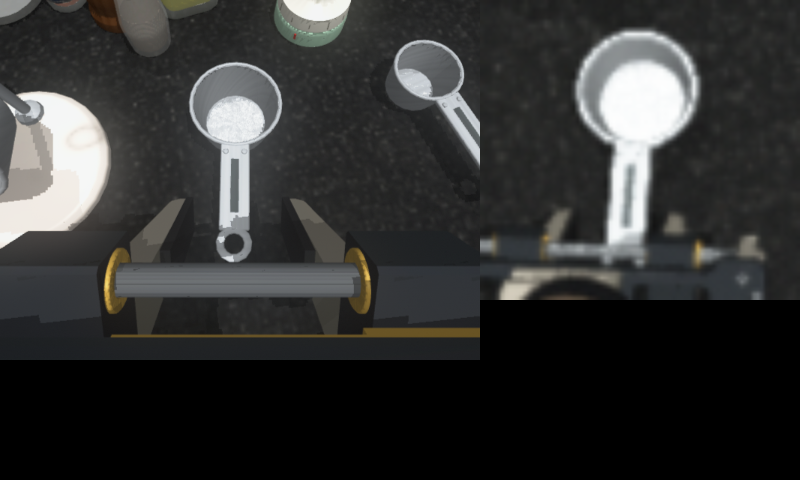

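The wrist view shows the medium cup unmoved, eye at (312,324) in full-size pixels against (312,327) predicted. I go down and grip.

Request:
{"op": "arm_command", "data": {
  "motion": [
    [[0.001, 0, 0.014], [0, 0, 0], 0.045],
    [[0.001, 0, 0.02], [0, 0, 0], 0.04],
    [[0.001, 0, 0.02], [0, 0, 0], 0.04],
    [[0, 0, 0.013], [0, 0, 0], 0.04],
    [[0, 0, 0], [0, 0, 0], 0.04],
    [[0, 0, 0], [0, 0, 0], 0.025],
    [[0, 0, 0], [0, 0, 0], 0.01],
    [[0, 0, 0], [0, 0, 0], 0.01],
    [[0, 0, 0], [0, 0, 0], 0.01],
    [[0, 0, 0], [0, 0, 0], 0.01]
  ]
}}

```text
time_s: 9.88
ee_pos: [0.5958, -0.0107, 0.0334]
ee_rot: [0.962, -0.077, 0.26, 0.024]
ft_force: [-3.7, 0.4, 4.4]
finger_gap: 0.0216
finger_force: 30.0
```

```bash
python3 - <<'E'
from cup import *
o=env.get_obs();print(o['time_s'],o['joint_positions'],o['ee_pos'],o['finger_gap'],o['finger_force']);r=R.from_quat(o['ee_rot'])
grasp("med",(.5417,0),-.17,.038)
p=rows(o['ee_pos']+[0,0,.24],r,9,.01)
h=np.array([np.cos(-.165),np.sin(-.165),0]);tip=np.array([.5865,.169,.2225])
tp,tr=hang("med",tip-.07*h+[0,0,.01],24,-.165);print(tp,tr.as_matrix())
q,e=ik(tp,tr,[.2,-.2,2.1,-.4,.65,-.9]);print(q,e)
a=(r.inv()*tr).as_rotvec();print(np.degrees(a))
E
```

```text
9.8833 [-0.2392  0.1327  2.1322  0.0976  0.3511  1.4097] [ 0.5958 -0.0107  0.0334] 0.021601793832528856 29.95566576719284
[[[0.009, 0.0, -0.015], [0.0, 0.0, 0.0], 0.01], [[0.012, 0.0005, -0.021], [0.0, 0.0, 0.0], 0.01], [[0.015, 0.0, -0.0255], [0.0, 0.0, 0.0], 0.01], [[0.016, 0.0, -0.028], [0.0, 0.0, 0.0], 0.01], [[0.017, 0.0005, -0.0285], [0.0, 0.0, 0.0], 0.01], [[0.016, 0.0, -0.028], [0.0, 0.0, 0.0], 0.01], [[0.015, 0.0, -0.025], [0.0, 0.0, 0.0], 0.01], [[0.012, 0.0005, -0.021], [0.0, 0.0, 0.0], 0.01], [[0.009, 0.0, -0.0155], [0.0, 0.0, 0.0], 0.01]]
end err [-0.     -0.0001  0.0002] [0. 0. 0.]
[0.4997 0.1849 0.1803] [[-0.8021  0.1558  0.5765]
 [ 0.1238  0.9878 -0.0947]
 [-0.5842 -0.0046 -0.8116]]
[ 0.2808 -0.2832  2.2124 -0.4112  0.6781 -0.8832] 6.38378239159465e-15
[  8.6129  -0.3965 179.5528]
```

Request:
{"op": "arm_command", "data": {
  "motion": [
    [[0, 0, 0], [0, 0, 0], 0.03],
    [[0, 0, 0], [0, 0, 0], 0.035],
    [[0, 0, 0.003], [0, 0, 0], 0.035],
    [[0, 0, 0.002], [0, 0, 0], 0.035],
    [[0, 0, 0], [0, 0, 0], 0.035]
  ]
}}

```text
time_s: 10.3
ee_pos: [0.5976, -0.0111, 0.0273]
ee_rot: [0.963, -0.078, 0.259, 0.024]
ft_force: [-0.4, -0.2, -0.6]
finger_gap: 0.0348
finger_force: 0.0
```

Request:
{"op": "arm_command", "data": {
  "motion": [
    [[0, 0, 0], [0, 0, 0], 0.025],
    [[0, 0, 0], [0, 0, 0], 0.01],
    [[0, 0, 0], [0, 0, 0], 0.01],
    [[0, 0, 0], [0, 0, 0], 0.01],
    [[0, 0, 0], [0, 0, 0], 0.01]
  ]
}}

```text
time_s: 10.72
ee_pos: [0.5978, -0.0111, 0.0279]
ee_rot: [0.962, -0.078, 0.259, 0.024]
ft_force: [-0.1, -0.4, -1.6]
finger_gap: 0.0215
finger_force: 30.0
```

```bash
python3 - <<'E'
from cup import *
grasp("med",(.5417,0),-.17,.038);print(eyenow("med"))
E
```

```text
(array([0.5417, 0.    , 0.038 ]), np.float64(nan), np.float64(2.893116215419099))cup.py:16: RuntimeWarning: invalid value encountered in arcsin
  z=(r*rc).apply([0,0,1]);return o['ee_pos']+r.apply(t),np.degrees(np.arcsin(z[2])),np.arctan2(-z[1],-z[0])
```

Request:
{"op": "arm_command", "data": {
  "motion": [
    [[0.001, 0.001, -0.01], [0, 0, 0], 0.01],
    [[0.002, 0.002, -0.02], [0, 0, 0], 0.01],
    [[0.0025, 0.002, -0.03], [0, 0, 0], 0.01],
    [[0.0025, 0.002, -0.03], [0, 0, 0], 0.01],
    [[0.0025, 0.002, -0.03], [0, 0, 0], 0.01],
    [[0.0025, 0.002, -0.03], [0, 0, 0], 0.01],
    [[0.0025, 0.002, -0.03], [0, 0, 0], 0.01],
    [[0.0025, 0.002, -0.03], [0, 0, 0], 0.01],
    [[0.0025, 0.001, -0.02], [0, 0, -4], 0.01],
    [[0, 0, -0.01], [0, 0, -7], 0.01]
  ]
}}

```text
time_s: 11.55
ee_pos: [0.4943, -0.0093, 0.2496]
ee_rot: [0.965, 0.017, 0.258, 0.05]
ft_force: [0.3, -0.1, -1.2]
finger_gap: 0.0211
finger_force: 30.0
```

Request:
{"op": "arm_command", "data": {
  "motion": [
    [[0, 0, 0], [0, 0, -7], 0.01],
    [[0, 0, 0], [0, 0, -7], 0.01],
    [[0, 0, 0], [0, 0, -7], 0.01],
    [[0, 0, 0], [0, 0, -7], 0.01],
    [[0, 0, 0], [0, 0, -7], 0.01],
    [[0, 0, 0], [0, 0, -7], 0.01],
    [[0, 0, 0], [0, 0, -7], 0.01],
    [[0, 0, 0], [0, 0, -7], 0.01],
    [[0, 0, 0], [0, 0, -7], 0.01],
    [[0, 0, 0], [0, 0, -7], 0.01]
  ]
}}

```text
time_s: 12.38
ee_pos: [0.4935, -0.0089, 0.2452]
ee_rot: [0.781, 0.569, 0.18, 0.187]
ft_force: [0.3, 0.2, -1.0]
finger_gap: 0.0213
finger_force: 30.0
```

Request:
{"op": "arm_command", "data": {
  "motion": [
    [[0, 0, 0], [0, 0, -7], 0.01],
    [[0, 0, 0], [0, 0, -7], 0.01],
    [[0, 0, 0], [0, 0, -7], 0.01],
    [[0, 0, 0], [0, 0, -7], 0.01],
    [[0, 0, 0], [0, 0, -7], 0.01],
    [[0, 0, 0], [0, 0, -7], 0.01],
    [[0, 0, 0], [0, 0, -7], 0.01],
    [[0, 0, 0], [0, 0, -7], 0.01],
    [[0, 0, 0], [0, 0, -7], 0.01],
    [[0, 0, 0], [0, 0, -7], 0.01]
  ]
}}

```text
time_s: 13.22
ee_pos: [0.4935, -0.0089, 0.2453]
ee_rot: [0.313, 0.913, 0.041, 0.256]
ft_force: [-0.0, 0.5, -2.1]
finger_gap: 0.021
finger_force: 30.0
```

```bash
python3 - <<'E'
from cup import *
o=env.get_obs();print(o['time_s'],o['joint_positions'],o['ee_pos'],o['finger_gap'],o['finger_force'],o['ft_force']);r=R.from_quat(o['ee_rot'])
print(eyenow("med"))
h=np.array([np.cos(-.165),np.sin(-.165),0]);tip=np.array([.5865,.169,.2225])
tp,tr=hang("med",tip-.05*h+[0,0,.005],24,-.165);print(tp)
q,e=ik(tp,tr,o['joint_positions']);print(q,e)
rows(tp,tr,10,.01)
E
```

```text
13.2167 [-0.3099 -0.5386  2.2209  0.0853  0.9399 -1.2519] [ 0.4935 -0.0089  0.2453] 0.02098735695675296 29.978796243667603 [-0.0313  0.4866 -2.1175]
(array([ 0.5038, -0.0335,  0.2968]), np.float64(31.80556474567437), np.float64(-0.4597967893551002))
[0.5236 0.181  0.1712]
[ 0.2541 -0.2124  2.1761 -0.4112  0.6351 -0.8963] 3.3306690738754696e-15
[[[0.008, 0.0095, 0.004], [0.0, -0.5, -2.0], 0.01], [[0.0105, 0.014, 0.0055], [-0.5, -0.5, -2.5], 0.01], [[0.012, 0.017, 0.0065], [0.0, -0.5, -3.0], 0.01], [[0.0125, 0.0195, 0.007], [0.0, -0.5, -3.5], 0.01], [[0.012, 0.021, 0.0075], [-0.5, -1.0, -3.5], 0.01], [[0.011, 0.022, 0.0075], [0.0, -0.5, -3.5], 0.01], [[0.009, 0.0215, 0.007], [-0.5, -0.5, -3.5], 0.01], [[0.007, 0.02, 0.0065], [0.0, -0.5, -3.0], 0.01], [[0.005, 0.0165, 0.005], [0.0, -0.5, -2.5], 0.01], [[0.003, 0.012, 0.004], [0.0, -0.5, -2.0], 0.01]]
end err [-0.0001 -0.0001 -0.0001] [-0.1686 -0.0531  0.1274]
```

Request:
{"op": "arm_command", "data": {
  "motion": [
    [[0.008, 0.0095, 0.004], [0, -0.5, -2], 0.01],
    [[0.0105, 0.014, 0.0055], [-0.5, -0.5, -2.5], 0.01],
    [[0.012, 0.017, 0.0065], [0, -0.5, -3], 0.01],
    [[0.0125, 0.0195, 0.007], [0, -0.5, -3.5], 0.01],
    [[0.012, 0.021, 0.0075], [-0.5, -1, -3.5], 0.01],
    [[0.011, 0.022, 0.0075], [0, -0.5, -3.5], 0.01],
    [[0.009, 0.0215, 0.007], [-0.5, -0.5, -3.5], 0.01],
    [[0.007, 0.02, 0.0065], [0, -0.5, -3], 0.01],
    [[0.005, 0.0165, 0.005], [0, -0.5, -2.5], 0.01],
    [[0.003, 0.012, 0.004], [0, -0.5, -2], 0.01]
  ]
}}

```text
time_s: 14.05
ee_pos: [0.5243, 0.1822, 0.1709]
ee_rot: [0.074, 0.949, -0.028, 0.306]
ft_force: [-1.0, -0.7, -2.0]
finger_gap: 0.0217
finger_force: 30.0
```

Request:
{"op": "arm_command", "data": {
  "motion": [
    [[0, 0, 0], [0, 0, 0], 0.01],
    [[0, 0, 0], [0, 0, 0], 0.01]
  ]
}}

```text
time_s: 14.22
ee_pos: [0.5243, 0.181, 0.1713]
ee_rot: [0.076, 0.949, -0.027, 0.306]
ft_force: [-0.2, 0.0, -1.1]
finger_gap: 0.0211
finger_force: 30.0
```

```bash
python3 - <<'E'
from cup import *
o=env.get_obs();print(o['time_s'],o['ee_pos'],o['ft_force']);e=eyenow("med");print(e)
tip=np.array([.5865,.169,.2225])
s=env.snapshot("scene");t=env.snapshot("top");w=env.snapshot("wrist");cv2.imwrite("pics/s3.png",s);cv2.imwrite("pics/t3.png",t);cv2.imwrite("pics/w3.png",w)
for n in("scene","top","wrist"):print(n,"eye",proj(n,e[0]),"tip",proj(n,tip))
out=np.zeros((600,800,3),np.uint8)
out[:300,:400]=cv2.resize(s[140:215,205:305],(400,300),interpolation=cv2.INTER_CUBIC)
out[:300,400:]=cv2.resize(t[190:265,130:230],(400,300),interpolation=cv2.INTER_CUBIC)
out[300:,:400]=cv2.resize(w,(400,300))
cv2.imwrite("pics/c3.png",out)
E
```

```text
14.2167 [0.5243 0.181  0.1713] [-0.2088  0.0496 -1.1215]
(array([0.538 , 0.1772, 0.2276]), np.float64(24.10890722343453), np.float64(-0.17015132739360472))
scene eye [223.9618 167.1721] tip [241.893  163.9761]
top eye [159.2558 268.1811] tip [162.2327 246.0767]
wrist eye [315.5454 431.3369] tip [315.3187 449.4749]
```

View pics/c3.png

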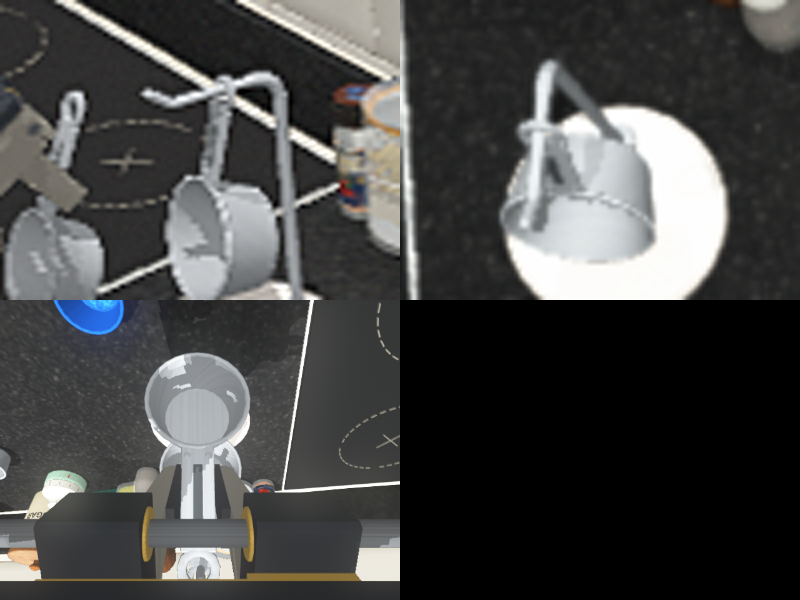

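The scene crop shows the gripped medium cup, eye at about (222.6,165.4), in front of the hook tip at (242,163.6). The large cup's eye is at about (260,161). I take one zoom to get the relative alignment exactly.

```bash
python3 - <<'E'
from cup import *
s=cv2.imread("pics/s3.png");t=cv2.imread("pics/t3.png");C=cv2.INTER_CUBIC
out=np.zeros((600,800,3),np.uint8)
out[:300,:800]=cv2.resize(s[150:180,210:290],(800,300),interpolation=C)
out[300:,:400]=cv2.resize(t[238:278,140:180],(400,400),interpolation=C)[:300]
out[300:,400:]=cv2.resize(t[258:288,140:180],(400,300),interpolation=C)
for k in range(0,800,100):cv2.line(out,(k,0),(k,6),(0,0,255),1)
cv2.imwrite("pics/c4.png",out)
E
```

```text
(no output)
```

View pics/c4.png

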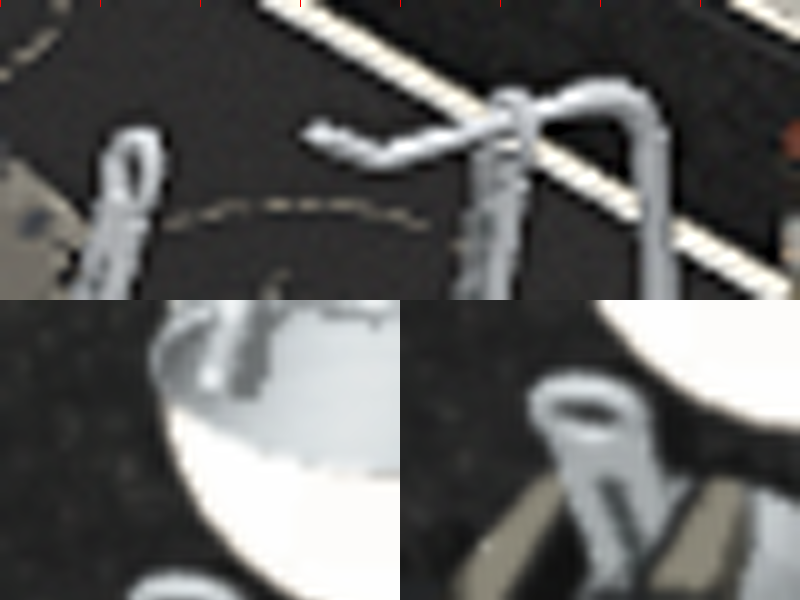

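The zoom puts the eye hole at scene (223.7,166.5), within 0.7 px of the prediction. The tip axis is at about (241.4,163.1) and the bend at (247,165.2). In top, the eye hole is at about (158.3,268.7). The tip's lateral position is unclear, so I check it numerically.

```bash
python3 - <<'E'
from cup import *
t=cv2.cvtColor(cv2.imread("pics/t3.png"),cv2.COLOR_BGR2GRAY)
print("cols",list(range(154,172)))
for y in range(226,249,2 if 0 else 1):print(y,t[y,154:172])
print("eye cols",list(range(150,168)))
for y in range(264,275):print(y,t[y,150:168])
E
```

```text
cols [154, 155, 156, 157, 158, 159, 160, 161, 162, 163, 164, 165, 166, 167, 168, 169, 170, 171]
226 [ 43  40  37  38  39  38  49  94 133 225 240 216 141 143 147 147 172 152]
227 [ 46  39  38  40  40  42  47  74 138 228 239 212 138 138 144 146 154 162]
228 [ 41  37  37  39  46  50  59  94 155 232 238 206 149 137 140 144 145 146]
229 [ 35  36  35  37  39  46  89 126 166 234 236 184 119  98 109 136 144 142]
230 [ 35  36  36  37  40  78 185 167 183 236 234 170 107  73  79 127 142 143]
231 [ 38  37  37  37  52 122 174 170 196 240 233 161 105  69  65 104 136 144]
232 [ 36  37  38  37  73 183 171 173 205 242 232 149 102  71  63  94 133 143]
233 [ 42  43  43  48 100 164 166 179 214 243 230 143 104  93  67  75 127 142]
234 [ 42  47  45  68 168 162 169 187 230 244 228 141 129 128  82  65 102 135]
235 [ 40  41  45  96 198 175 174 191 230 243 224 141 138 141 105  75  85 131]
236 [ 38  37  64 162 184 173 178 180 228 241 218 142 144 155 137 127 128 138]
237 [ 36  38  78 196 176 171 183 185 230 239 212 154 128 143 132 138 140 142]
238 [ 42  38  75 174 172 166 187 198 233 239 205 149 131 160 149 151
[... 1047 characters left out ...]
66 [ 40  38  42  87 174 204 214 219 219 219 206 167 121  67  41  34  62 145]
267 [ 40  42  68 164 189 189 186 188 191 194 203 206 195 134  69  40  30  50]
268 [ 38  40  62 160 170 136 103  99  95 100 132 174 188 170 107  45  27  28]
269 [ 38  39  58 146 163 140 115  90  65  61  68 104 155 165 133  62  25  24]
270 [ 37  36  45 101 154 170 181 175 149 141 122 139 150 158 128  59  26  23]
271 [ 36  36  38  55 104 162 182 197 213 217 203 183 168 161 148  71  27  23]
272 [ 35  35  35  36  65 143 163 173 183 186 180 172 173 169 165  82  31  22]
273 [ 36  35  34  35  47 108 158 168 170 171 171 169 169 169 163  91  37  23]
274 [ 40  38  38  39  46  87 156 170 170 169 168 168 169 169 165 126  59  32]
```

```bash
python3 - <<'E'
from cup import *
print("tip",tri(ray("top",(162.0,244.6)),ray("scene",(241.65,163.7))))
print("bend",tri(ray("top",(163.8,238.4)),ray("scene",(247.35,165.9))))
# large eye: scene px on prong (510/10+210, 117/10+150), rod top
le=(210+51.2-.45,150+12-.45);print("large eye at z .21", onz("scene",(le[0]+.3,le[1]+.65),.2135))
print("prong pt row228",onz("top",(164.8,227.4),.2135),"row234",onz("top",(164.2,233.4),.2135))
E
```

```text
tip (array([0.5883, 0.17  , 0.2227]), np.float64(0.003228004175201784))
bend (array([0.6038, 0.1679, 0.2115]), np.float64(0.00409697442300238))
large eye at z .21 [0.6385 0.1576 0.2135]
prong pt row228 [0.6296 0.1628 0.2135] row234 [0.6163 0.165  0.2135]
```

```bash
python3 - <<'E'
from cup import *
tp,tr=hang("med",[.579,.1717,.2297],24,-.18);rows(tp,tr,6,.01)
E
```

```text
[[[-0.004, 0.0005, 0.003], [0.0, 0.0, 0.0], 0.01], [[-0.006, 0.0, 0.004], [0.0, 0.0, 0.0], 0.01], [[-0.0065, 0.0005, 0.0045], [0.0, 0.0, 0.0], 0.01], [[-0.007, 0.0005, 0.005], [0.0, 0.0, 0.5], 0.01], [[-0.0055, 0.0005, 0.004], [0.0, 0.0, 0.0], 0.01], [[-0.004, 0.0005, 0.0025], [0.5, 0.0, 0.0], 0.01]]
end err [-0.0001  0.0002  0.0001] [-0.2309  0.0361 -0.1103]
```

Request:
{"op": "arm_command", "data": {
  "motion": [
    [[-0.004, 0.0005, 0.003], [0, 0, 0], 0.01],
    [[-0.006, 0, 0.004], [0, 0, 0], 0.01],
    [[-0.0065, 0.0005, 0.0045], [0, 0, 0], 0.01],
    [[-0.007, 0.0005, 0.005], [0, 0, 0.5], 0.01],
    [[-0.0055, 0.0005, 0.004], [0, 0, 0], 0.01],
    [[-0.004, 0.0005, 0.0025], [0.5, 0, 0], 0.01],
    [[0, 0, 0], [0, 0, 0], 0.01],
    [[0, 0, 0], [0, 0, 0], 0.01]
  ]
}}

```text
time_s: 15.03
ee_pos: [0.5653, 0.1767, 0.1728]
ee_rot: [0.082, 0.948, -0.03, 0.306]
ft_force: [0.2, 0.0, -1.1]
finger_gap: 0.021
finger_force: 30.0
```

```bash
python3 - <<'E'
from cup import *
o=env.get_obs();print(o['time_s'],o['ft_force']);e=eyenow("med");print(e)
s=env.snapshot("scene");t=env.snapshot("top");cv2.imwrite("pics/s5.png",s);cv2.imwrite("pics/t5.png",t);C=cv2.INTER_CUBIC
tip=np.array([.5882,.17,.222])
for n in("scene","top"):print(n,"eye",proj(n,e[0]),"tip",proj(n,tip))
out=np.zeros((600,800,3),np.uint8)
out[:,:400]=cv2.resize(s[150:180,228:248],(400,600),interpolation=C)
out[:,400:]=cv2.resize(t[235:265,150:170],(400,600),interpolation=C)
cv2.imwrite("pics/c5.png",out)
E
```

```text
15.0333 [ 0.2014  0.0278 -1.0792]
(array([0.5789, 0.1728, 0.2291]), np.float64(24.01533709009084), np.float64(-0.18386419048175162))
scene eye [238.3199 162.1401] tip [242.2454 163.8066]
top eye [159.9335 249.1186] tip [161.7761 245.4083]
```

View pics/c5.png

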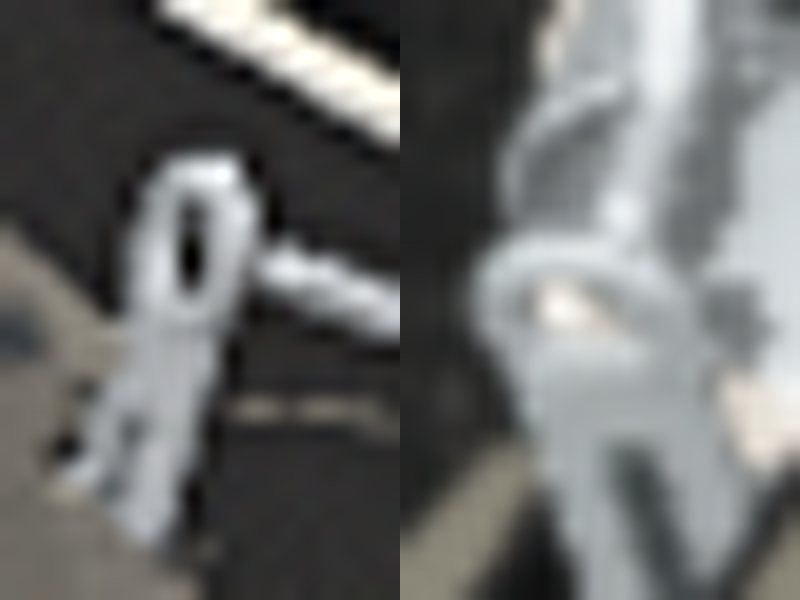

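The zoom shows the eye hole at scene (237.1,161.8) and top (159.0,249.5), with the tip right behind it at scene (242.1,163) and top (160.8,245.3). They line up laterally.

```bash
python3 - <<'E'
from cup import *
tip,res=tri(ray("top",(161.7,244.85)),ray("scene",(243.0,163.4)));print(tip,res)
o=env.get_obs();print(eyenow("med")[0]-tip)
yaw=-.18;h=np.array([np.cos(yaw),np.sin(yaw),0]);u=np.array([0,0,1])
tip=np.array([.5892,.170,.222]);bend=tip+.014*h-.0115*u
p=None
for e,n in((tip+.001*u,3),(bend+.001*h+.001*u,5),(bend+.016*h-.001*u,4)):
    tp,tr=hang("med",e,24,yaw);print(e);p=rows(tp,tr,n,.01,start=p,sm=False)
E
```

```text
[0.5898 0.1697 0.2226] 0.0010882274895971107
[-0.0113  0.0032  0.0064]
[0.5892 0.17   0.223 ]
[[[-0.002, -0.0005, 0.004], [0.0, 0.0, 0.0], 0.01], [[-0.0015, 0.0, 0.0035], [0.0, 0.0, 0.0], 0.01], [[-0.002, -0.0005, 0.004], [0.0, 0.0, 0.0], 0.01]]
end err [ 0.0001 -0.0001 -0.0001] [-0.2058 -0.0194 -0.005 ]
[0.604  0.1673 0.2115]
[[[-0.001, 0.0, 0.0035], [0.0, 0.0, 0.0], 0.01], [[-0.001, 0.0, 0.0035], [0.0, 0.0, 0.0], 0.01], [[-0.0015, 0.0, 0.004], [0.0, 0.0, 0.0], 0.01], [[-0.001, 0.0, 0.0035], [0.0, 0.0, 0.0], 0.01], [[-0.001, 0.0, 0.0035], [0.0, 0.0, 0.0], 0.01]]
end err [ 0.0001 -0.0001  0.    ] [-0.2058 -0.0194 -0.005 ]
[0.6187 0.1646 0.2095]
[[[-0.0025, 0.0, 0.0025], [0.0, 0.0, 0.0], 0.01], [[-0.003, 0.0, 0.0025], [0.0, 0.0, 0.0], 0.01], [[-0.0025, 0.0, 0.003], [0.0, 0.0, 0.0], 0.01], [[-0.003, 0.0, 0.0025], [0.0, 0.0, 0.0], 0.01]]
end err [ 0.0001 -0.0001 -0.0001] [-0.2058 -0.0194 -0.005 ]
```

Tip is at (.5897,.1698,.2225). Threading along it in small steps, watching the force.

Request:
{"op": "arm_command", "data": {
  "motion": [
    [[-0.002, -0.0005, 0.004], [0, 0, 0], 0.01],
    [[-0.0015, 0, 0.0035], [0, 0, 0], 0.01],
    [[-0.002, -0.0005, 0.004], [0, 0, 0], 0.01]
  ]
}}

```text
time_s: 15.38
ee_pos: [0.5761, 0.1737, 0.1667]
ee_rot: [0.081, 0.948, -0.03, 0.306]
ft_force: [0.4, -0.3, -0.6]
finger_gap: 0.0211
finger_force: 30.0
```

Request:
{"op": "arm_command", "data": {
  "motion": [
    [[-0.001, 0, 0.0035], [0, 0, 0], 0.01],
    [[-0.001, 0, 0.0035], [0, 0, 0], 0.01]
  ]
}}

```text
time_s: 15.55
ee_pos: [0.5819, 0.1725, 0.162]
ee_rot: [0.082, 0.948, -0.03, 0.306]
ft_force: [0.8, -0.4, -1.6]
finger_gap: 0.0213
finger_force: 30.0
```

Request:
{"op": "arm_command", "data": {
  "motion": [
    [[-0.0015, 0, 0.004], [0, 0, 0], 0.01],
    [[-0.001, 0, 0.0035], [0, 0, 0], 0.01]
  ]
}}

```text
time_s: 15.72
ee_pos: [0.5883, 0.1714, 0.1574]
ee_rot: [0.082, 0.948, -0.03, 0.306]
ft_force: [0.2, 0.8, -0.4]
finger_gap: 0.0212
finger_force: 30.0
```

```bash
python3 - <<'E'
from cup import *
o=env.get_obs();print(o['time_s'],o['ft_force'],eyenow("med"))
s=env.snapshot("scene");t=env.snapshot("top");cv2.imwrite("pics/s6.png",s);cv2.imwrite("pics/t6.png",t)
a=cv2.imread("pics/s5.png");print("tip/rod moved?",[np.abs(s[150:200,278:284].astype(int)-a[150:200,278:284]).mean(), np.abs(s[205:240,262:300].astype(int)-a[205:240,262:300]).mean()])
g=cv2.cvtColor(s,cv2.COLOR_BGR2GRAY)
print(list(range(234,262)))
for y in range(155,175):print(y,g[y,234:262])
E
```

```text
15.7167 [ 0.2367  0.8119 -0.4277] (array([0.6019, 0.1675, 0.2137]), np.float64(23.993306185839064), np.float64(-0.1837515230331359))
tip/rod moved? [np.float64(1.808888888888889), np.float64(1.1025062656641604)]
[234, 235, 236, 237, 238, 239, 240, 241, 242, 243, 244, 245, 246, 247, 248, 249, 250, 251, 252, 253, 254, 255, 256, 257, 258, 259, 260, 261]
155 [ 46  48  47  46  46  46  47  42  32  39 121 190 213 233 242 194  98  48
  10  22  29  31  30  27  30  33  34  28]
156 [ 47  46  47  48  49  48  47  49  45  39  30  40 122 207 233 241 246 189
  71  21  19  24  24  27  28  32  31  29]
157 [ 47  46  47  45  47  50  46  44  47  48  42  35  26  59 176 224 228 251
 240 128  48   9  13  24  24  27  29  23]
158 [ 47  48  47  47  47  47  44  49  46  44  47  45  42  33  22  85 203 238
 236 244 196 100  48   9  11  34  60  66]
159 [ 44  46  46  48  47  47  44  47  48  47  46  44  39  37  30  26  40 122
 194 216 240 250 190  74  30 126 200 211]
160 [ 46  46  45  47  48  48  46  42  41  42  41  44  61  75  69  30  31  31
  36 144 219 233 243 236 158 158 147 187]
161 [ 59  48  47  47  45  44  39 
[... 932 characters left out ...]
125 103  78  73  98 121 140 133 122 144 160 131  78  37  42  47
  49  44  47  46  37  91 124 141 168 157]
170 [112 111 113  94  66  71 105 133 130 127 151 176 181 163  28  44  46  46
  43  49  45  42  42  90 145 162 168 161]
171 [114 117 109 105  94  87  99 122 124 122 148 173 176 148  61  99  88  45
  48  44  45  44  85 115 109 139 171 153]
172 [116 108 111 112 113 113 104  89 113 161 177 178 178 135  31  47  67  88
  82  43  45  38  78 103  85 127 172 149]
173 [109 110 109 110 111 110 108 135 159 139 147 180 163  87  36  44  45  44
  44  45  43  42  79 106  95 128 169 149]
174 [109 110 110 111 111 113 109 133 137  88 136 182 150  26  42  45  47  46
  46  47  51  83 119 118 117 151 169 146]
```

The tip shows through the ring (scene columns 240–244, ring 243–249), the force is near zero and the stand has not moved, so the eye is threaded. I slide back onto the level part and lower onto it.

Request:
{"op": "arm_command", "data": {
  "motion": [
    [[-0.001, 0, 0.0035], [0, 0, 0], 0.01],
    [[-0.0025, 0, 0.0025], [0, 0, 0], 0.01],
    [[-0.003, 0, 0.0025], [0, 0, 0], 0.01],
    [[-0.0025, 0, 0.003], [0, 0, 0], 0.01],
    [[-0.003, 0, 0.0025], [0, 0, 0], 0.01],
    [[0, 0, 0], [0, 0, 0], 0.01]
  ]
}}

```text
time_s: 16.32
ee_pos: [0.6064, 0.1682, 0.1536]
ee_rot: [0.082, 0.948, -0.03, 0.307]
ft_force: [0.4, -0.1, -1.5]
finger_gap: 0.0213
finger_force: 30.0
```

```bash
python3 - <<'E'
from cup import *
o=env.get_obs();print(o['time_s'],o['ft_force'],eyenow("med"))
yaw=-.18;h=np.array([np.cos(yaw),np.sin(yaw),0]);e=eyenow("med")[0]
tp,tr=hang("med",[e[0],e[1],.2075],20,yaw);rows(tp,tr,3,.01)
E
```

```text
16.3167 [ 0.4436 -0.1245 -1.5022] (array([0.6199, 0.1643, 0.21  ]), np.float64(23.959894708607155), np.float64(-0.18383455833108034))
[[[-0.0005, 0.0, 0.0015], [0.0, -1.0, 0.0], 0.01], [[-0.0005, 0.0, 0.002], [0.0, -2.0, 0.0], 0.01], [[0.0, 0.0, 0.0015], [0.0, -1.0, 0.0], 0.01]]
end err [-0.0001 -0.0001 -0.0001] [-0.1737  0.038  -0.0314]
```

Request:
{"op": "arm_command", "data": {
  "motion": [
    [[-0.0005, 0, 0.0015], [0, -1, 0], 0.01],
    [[-0.0005, 0, 0.002], [0, -2, 0], 0.01],
    [[0, 0, 0.0015], [0, -1, 0], 0.01],
    [[0, 0, 0], [0, 0, 0], 0.01]
  ]
}}

```text
time_s: 16.65
ee_pos: [0.6103, 0.168, 0.1513]
ee_rot: [0.08, 0.936, -0.033, 0.341]
ft_force: [0.4, -1.1, 1.8]
finger_gap: 0.0214
finger_force: 30.0
```

Request:
{"op": "arm_command", "data": {
  "motion": [
    [[0, 0, 0], [0, 0, 0], 0.023],
    [[0, 0, 0], [0, 0, 0], 0.026],
    [[0, 0, 0], [0, 0, 0], 0.032],
    [[0, 0, 0], [0, 0, 0], 0.04],
    [[0, 0, 0], [0, 0, 0], 0.045],
    [[0, 0, 0], [0, 0, 0], 0.045]
  ]
}}

```text
time_s: 17.15
ee_pos: [0.6093, 0.1677, 0.1499]
ee_rot: [0.08, 0.937, -0.033, 0.339]
ft_force: [-0.4, 0.0, -0.1]
finger_gap: 0.0446
finger_force: 0.0
```

```bash
python3 - <<'E'
from cup import *
o=env.get_obs();print(o['time_s'],o['ft_force'],o['ee_pos'])
s=env.snapshot("scene");t=env.snapshot("top");cv2.imwrite("pics/s7.png",s);cv2.imwrite("pics/t7.png",t);C=cv2.INTER_CUBIC
out=np.zeros((600,800,3),np.uint8)
out[:,:400]=cv2.resize(s[145:235,225:285],(400,600),interpolation=C)
out[:,400:]=cv2.resize(t[195:270,140:190],(400,600),interpolation=C)
cv2.imwrite("pics/c7.png",out)
E
```

```text
17.15 [-0.3522  0.0098 -0.1435] [0.6093 0.1677 0.1499]
```

View pics/c7.png

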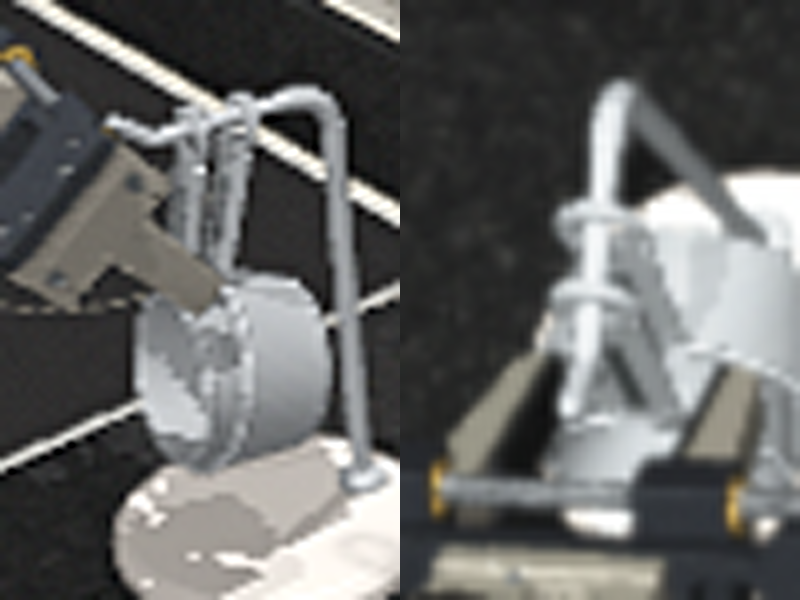

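The view shows the medium cup hanging free on the prong. In the 1-in-6.7 scene crop the eye rings are at (192,118) medium and (240,105) large, with the base inside the large bowl, and the stand has not moved. I retract, then push it back with straddling fingertips.

Request:
{"op": "arm_command", "data": {
  "motion": [
    [[0, 0, -0.01], [0, 0, 0], 0.05],
    [[0, 0, -0.02], [0, 0, 0], 0.05],
    [[0, 0, -0.03], [0, 0, 0], 0.05],
    [[0, 0, -0.03], [0, 0, 0], 0.05],
    [[0, 0, -0.03], [0, 0, 0], 0.05],
    [[0, 0, -0.02], [0, 0, 0], 0.05]
  ]
}}

```text
time_s: 17.75
ee_pos: [0.5204, 0.1845, 0.2601]
ee_rot: [0.08, 0.936, -0.032, 0.34]
ft_force: [0.8, -0.1, 0.1]
finger_gap: 0.0499
finger_force: 0.0
```

```bash
python3 - <<'E'
from cup import *
o=env.get_obs();print(o['time_s'],o['ee_pos'],R.from_quat(o['ee_rot']).as_matrix()[:,2])
yaw=-.18;h=np.array([np.cos(yaw),np.sin(yaw),0]);eye=np.array([.6199,.1643,0])
r=pitched(yaw,75);t0=eye-.025*h
# left-facing y check
print(r.as_matrix())
s=rows([t0[0],t0[1],.245],r,7,.03);s=rows([t0[0],t0[1],.190],r,5,.02,start=s)
q=o['joint_positions'];print(ik(np.array([t0[0],t0[1],.19]),r,q))
E
```

```text
17.75 [0.5204 0.1845 0.2601] [ 0.6322 -0.1153 -0.7662]
[[-0.9503  0.179   0.2546]
 [ 0.1729  0.9838 -0.0463]
 [-0.2588 -0.     -0.9659]]
[[[-0.005, 0.0, 0.006], [0.0, 2.5, 0.0], 0.03], [[-0.007, -0.0005, 0.0085], [0.0, 3.5, 0.0], 0.03], [[-0.0095, -0.0005, 0.009], [0.0, 4.5, 0.0], 0.03], [[-0.0105, -0.0005, 0.009], [0.0, 4.0, 0.5], 0.03], [[-0.0105, -0.0005, 0.008], [0.0, 4.5, 0.0], 0.03], [[-0.0095, 0.0, 0.006], [0.0, 3.5, 0.0], 0.03], [[-0.007, -0.0005, 0.0035], [0.0, 2.5, 0.0], 0.03]]
end err [ 0.     -0.0002  0.0003] [-0.1164 -0.0144 -0.0355]
[[[0.002, 0.0, 0.008], [0.0, 0.0, 0.0], 0.02], [[0.0035, 0.0, 0.012], [0.0, 0.0, 0.0], 0.02], [[0.0035, 0.0, 0.0135], [0.0, 0.0, 0.0], 0.02], [[0.003, 0.0005, 0.0115], [0.0, 0.0, 0.0], 0.02], [[0.0025, 0.0, 0.0085], [0.0, 0.0, 0.0], 0.02]]
end err [-0.0001  0.0002 -0.0002] [-0.1164 -0.0144 -0.0355]
(array([ 0.1219,  0.1112,  1.721 , -0.0883,  1.0605, -1.2353]), np.float64(1.5977236894615388e-14))
```

Request:
{"op": "arm_command", "data": {
  "motion": [
    [[-0.005, 0, 0.006], [0, 2.5, 0], 0.03],
    [[-0.007, -0.0005, 0.0085], [0, 3.5, 0], 0.03],
    [[-0.0095, -0.0005, 0.009], [0, 4.5, 0], 0.03],
    [[-0.0105, -0.0005, 0.009], [0, 4, 0.5], 0.03],
    [[-0.0105, -0.0005, 0.008], [0, 4.5, 0], 0.03],
    [[-0.0095, 0, 0.006], [0, 3.5, 0], 0.03],
    [[-0.007, -0.0005, 0.0035], [0, 2.5, 0], 0.03],
    [[0, 0, 0], [0, 0, 0], 0.022]
  ]
}}

```text
time_s: 18.42
ee_pos: [0.5983, 0.1667, 0.2425]
ee_rot: [0.091, 0.987, -0.013, 0.128]
ft_force: [0.4, -0.2, -0.3]
finger_gap: 0.0257
finger_force: 0.0
```

Request:
{"op": "arm_command", "data": {
  "motion": [
    [[0.002, 0, 0.008], [0, 0, 0], 0.02],
    [[0.0035, 0, 0.012], [0, 0, 0], 0.02],
    [[0.0035, 0, 0.0135], [0, 0, 0], 0.02],
    [[0.003, 0.0005, 0.0115], [0, 0, 0], 0.02],
    [[0.0025, 0, 0.0085], [0, 0, 0], 0.02],
    [[0, 0, 0], [0, 0, 0], 0.016],
    [[0, 0, 0], [0, 0, 0], 0.014]
  ]
}}

```text
time_s: 19.0
ee_pos: [0.5949, 0.1685, 0.1862]
ee_rot: [0.089, 0.988, -0.013, 0.128]
ft_force: [0.2, -0.6, -0.4]
finger_gap: 0.0137
finger_force: 0.0
```

```bash
python3 - <<'E'
from cup import *
o=env.get_obs();print(o['time_s'],o['ee_pos'],o['ft_force'],o['finger_gap'])
yaw=-.18;h=np.array([np.cos(yaw),np.sin(yaw),0]);r=pitched(yaw,75);print("world +h per 1mm in tool",r.inv().apply(h))
d=o['ee_pos']-np.array([.6199,.1643,.19]);print("along",d@h,"lat",d[1]*np.cos(yaw)-d[0]*np.sin(yaw))
E
```

```text
19.0 [0.5949 0.1685 0.1862] [ 0.2255 -0.6296 -0.3703] 0.013702084907871382
world +h per 1mm in tool [-0.9659 -0.      0.2588]
along -0.02535129987688007 lat -0.0003243968794418529
```

Request:
{"op": "arm_command", "data": {
  "motion": [
    [[-0.004, 0, 0.001], [0, 0, 0], 0.014],
    [[-0.004, 0, 0.001], [0, 0, 0], 0.014],
    [[-0.004, 0, 0.001], [0, 0, 0], 0.014],
    [[-0.003, 0, 0.001], [0, 0, 0], 0.014]
  ]
}}

```text
time_s: 19.33
ee_pos: [0.612, 0.1654, 0.1879]
ee_rot: [0.09, 0.987, -0.013, 0.129]
ft_force: [-1.0, -1.3, 0.2]
finger_gap: 0.0142
finger_force: 0.0
```

Request:
{"op": "arm_command", "data": {
  "motion": [
    [[-0.003, 0, 0.001], [0, 0, 0], 0.014],
    [[-0.003, 0, 0.001], [0, 0, 0], 0.014]
  ]
}}

```text
time_s: 19.5
ee_pos: [0.6177, 0.1643, 0.1869]
ee_rot: [0.09, 0.988, -0.013, 0.129]
ft_force: [-0.6, 0.1, 0.7]
finger_gap: 0.0136
finger_force: 0.0
```

Request:
{"op": "arm_command", "data": {
  "motion": [
    [[-0.002, 0, 0.0005], [0, 0, 0], 0.014],
    [[-0.002, 0, 0.0005], [0, 0, 0], 0.014]
  ]
}}

```text
time_s: 19.67
ee_pos: [0.6212, 0.1636, 0.1865]
ee_rot: [0.09, 0.988, -0.013, 0.128]
ft_force: [-1.5, -0.1, 0.5]
finger_gap: 0.0141
finger_force: 0.9
```

```bash
cat > see.py <<'E'
from cup import *
def prong(tag):
    s=env.snapshot("scene");t=env.snapshot("top");cv2.imwrite(f"pics/s{tag}.png",s);cv2.imwrite(f"pics/t{tag}.png",t)
    g=cv2.cvtColor(s,cv2.COLOR_BGR2GRAY);k=cv2.cvtColor(t,cv2.COLOR_BGR2GRAY)
    # ring lobes left of the prong in top view (cols 157-161), rows 205-246
    print("top cols157-161 by row",{y:int(k[y,157:162].mean()) for y in range(208,246)})
    a=cv2.imread("pics/s5.png");print("rod shift",cv2.phaseCorrelate(np.float32(cv2.cvtColor(a,6)[165:212,272:290]),np.float32(g[165:212,272:290])))
E
python3 - <<'E'
from see import *
o=env.get_obs();print(o['time_s'],o['ee_pos'],o['ft_force'],(o['ee_pos']-np.array([.6199,.1643,.19]))@np.array([np.cos(.18),-np.sin(.18),0]))
prong(8)
E
```

```text
19.6667 [0.6212 0.1636 0.1865] [-1.5442 -0.0521  0.5219] 0.0014437904956514347
top cols157-161 by row {208: 36, 209: 35, 210: 33, 211: 33, 212: 35, 213: 34, 214: 34, 215: 35, 216: 33, 217: 32, 218: 34, 219: 46, 220: 85, 221: 85, 222: 81, 223: 157, 224: 162, 225: 145, 226: 119, 227: 104, 228: 81, 229: 66, 230: 50, 231: 37, 232: 31, 233: 30, 234: 30, 235: 30, 236: 31, 237: 31, 238: 31, 239: 31, 240: 32, 241: 32, 242: 33, 243: 34, 244: 34, 245: 35}
rod shift ((-0.08316191069140189, -0.07499703046790529), 0.8884235683966566)
```

Request:
{"op": "arm_command", "data": {
  "motion": [
    [[-0.002, 0, 0.0005], [0, 0, 0], 0.014],
    [[-0.002, 0, 0.0005], [0, 0, 0], 0.014],
    [[0, 0, 0], [0, 0, 0], 0.014]
  ]
}}

```text
time_s: 20.02
ee_pos: [0.6257, 0.1628, 0.1869]
ee_rot: [0.09, 0.988, -0.013, 0.129]
ft_force: [-0.8, 0.5, -0.1]
finger_gap: 0.0141
finger_force: 0.2
```

```bash
python3 - <<'E'
from see import *
o=env.get_obs();print(o['time_s'],o['ee_pos'],o['ft_force']);prong(9)
E
```

```text
20.0167 [0.6257 0.1628 0.1869] [-0.7883  0.4951 -0.1475]
top cols157-161 by row {208: 35, 209: 35, 210: 33, 211: 33, 212: 35, 213: 35, 214: 34, 215: 35, 216: 34, 217: 33, 218: 33, 219: 36, 220: 69, 221: 159, 222: 162, 223: 133, 224: 110, 225: 89, 226: 73, 227: 53, 228: 41, 229: 36, 230: 33, 231: 31, 232: 30, 233: 31, 234: 31, 235: 31, 236: 32, 237: 32, 238: 33, 239: 34, 240: 34, 241: 33, 242: 34, 243: 35, 244: 39, 245: 48}
rod shift ((0.1372292239943853, -0.3044707374183169), 0.7908854274838059)
```

Request:
{"op": "arm_command", "data": {
  "motion": [
    [[-0.0015, 0, 0.0005], [0, 0, 0], 0.014],
    [[-0.0015, 0, 0.0005], [0, 0, 0], 0.014],
    [[0, 0, 0], [0, 0, 0], 0.014]
  ]
}}

```text
time_s: 20.37
ee_pos: [0.6285, 0.1624, 0.1868]
ee_rot: [0.09, 0.988, -0.013, 0.129]
ft_force: [-2.7, 0.5, 2.0]
finger_gap: 0.0141
finger_force: 1.5
```

```bash
python3 - <<'E'
from see import *
o=env.get_obs();print(o['time_s'],o['ee_pos'],o['ft_force']);prong(10)
for f in("t7","t9","t10"):
    k=cv2.cvtColor(cv2.imread(f"pics/{f}.png"),6);print(f)
    for y in range(214,234 if f=="t7" else 228):print(y,k[y,154:176])
E
```

```text
20.3667 [0.6285 0.1624 0.1868] [-2.7275  0.4512  2.0019]
top cols157-161 by row {208: 35, 209: 35, 210: 34, 211: 34, 212: 35, 213: 34, 214: 34, 215: 35, 216: 34, 217: 32, 218: 48, 219: 114, 220: 151, 221: 132, 222: 114, 223: 90, 224: 74, 225: 56, 226: 43, 227: 38, 228: 34, 229: 31, 230: 30, 231: 31, 232: 32, 233: 33, 234: 34, 235: 34, 236: 34, 237: 35, 238: 36, 239: 35, 240: 35, 241: 35, 242: 37, 243: 43, 244: 52, 245: 58}
rod shift ((0.2557614337695284, -0.2409987448063795), 0.818406813122608)
t7
214 [ 36  37  36  36  40  45  43  38  38  85 223 245 228 123  49  30  26  39
  70 102 114 112]
215 [ 35  39  36  37  39  45  44  39  39  84 224 244 224 113  41  27  25  26
  38  69 105 114]
216 [ 37  39  40  37  41  42  39  36  40  90 227 243 218 108  37  25  25  28
  33  41  81 105]
217 [ 37  42  42  36  41  38  38  37  40  95 229 242 211 102  36  25  29  38
  38  34  60 100]
218 [ 41  42  39  35  36  42  46  41  43 104 233 240 186  88  35  26  30  35
  60 100 152 181]
219 [ 41  40  38  36  36  46  55  56  80 137 235 238 174  80  35  28  47  96
 166 236 244 230]
220 [ 38  38  40  42  40  5
[... 3269 characters left out ...]
2  60  60  59  61
  66 117  98 166]
221 [ 38  38  38  42  80 143 195 204 206 203 187 138  88  65  60  60  61  58
  68 147 116 140]
222 [ 39  38  38  34  41 103 187 205 207 207 202 166  98  66  62  61  60  59
  82 154 126 137]
223 [ 39  38  38  37  26  55 138 196 206 207 204 174 100  70  87  82  71  56
  55  88  93  99]
224 [ 39  38  37  37  31  29  92 184 205 207 204 165 101 120 175 183 156  91
  61  61  67  69]
225 [ 40  37  38  37  37  23  48 137 196 208 204 162  96  88 125 131 121  79
  62  60  61  61]
226 [ 41  39  38  37  37  26  26  92 193 206 203 162  95  74  79  81  79  69
  61  60  59  59]
227 [ 42  38  38  39  37  29  22  64 184 205 203 161  94  72  70  70  71  67
  57  59  58  49]
```

Force rose to 2.7 N, so the handles have met. I back off, lift clear and check.

Request:
{"op": "arm_command", "data": {
  "motion": [
    [[0.003, 0, -0.001], [0, 0, 0], 0.014],
    [[0.006, 0, -0.0015], [0, 0, 0], 0.018],
    [[0.006, 0, -0.0015], [0, 0, 0], 0.022],
    [[-0.004, 0, -0.015], [0, 0, 0], 0.03],
    [[-0.0078, 0, -0.029], [0, 0, 0], 0.04],
    [[-0.0078, 0, -0.029], [0, 0, 0], 0.05],
    [[-0.004, 0, -0.03], [0, 0, 0], 0.05],
    [[0, 0, -0.03], [0, 0, 0], 0.05],
    [[0, -0.03, -0.02], [0, 0, 0], 0.05],
    [[0, -0.035, 0], [0, 0, 0], 0.05]
  ]
}}

```text
time_s: 21.3
ee_pos: [0.5864, 0.106, 0.3472]
ee_rot: [0.088, 0.987, -0.013, 0.134]
ft_force: [0.1, -1.2, 1.0]
finger_gap: 0.0501
finger_force: 0.0
```

```bash
python3 - <<'E'
from see import *
o=env.get_obs();print(o['time_s'],o['ee_pos'],o['joint_positions']);prong(11)
k=cv2.cvtColor(cv2.imread("pics/t11.png"),6)
for y in range(212,250):print(y,k[y,154:176])
g=cv2.cvtColor(cv2.imread("pics/s11.png"),6)
for y in range(154,182,2):print(y,g[y,240:275])
E
```

```text
21.3 [0.5864 0.106  0.3472] [ 0.0032 -0.0471  1.5753 -0.0502  1.3488 -1.3857]
top cols157-161 by row {208: 186, 209: 190, 210: 193, 211: 191, 212: 188, 213: 186, 214: 179, 215: 170, 216: 169, 217: 171, 218: 173, 219: 177, 220: 177, 221: 170, 222: 163, 223: 157, 224: 159, 225: 166, 226: 173, 227: 174, 228: 175, 229: 182, 230: 180, 231: 179, 232: 181, 233: 182, 234: 180, 235: 191, 236: 198, 237: 203, 238: 207, 239: 212, 240: 212, 241: 215, 242: 221, 243: 226, 244: 231, 245: 231}
rod shift ((-0.09672140101513804, -0.1374948696512881), 0.9081536073375631)
212 [228 228 230 230 219 199 172 122  81  59  40  36  36  40  42  42  56  84
  94  94  89  65]
213 [232 233 233 233 220 198 166 113  76  52  39  36  39  50  41  37  36  57
  83  94  92  83]
214 [235 236 236 234 220 192 151 100  69  44  36  39  48  49  40  36  29  34
  57  83  94  92]
215 [237 238 238 235 219 178 130  90  65  42  39  53  55  52  45  39  33  28
  33  57  85  93]
216 [239 239 239 235 218 180 128  87  61  42  48  62  59  54  48  42  38  28
  27  34  67  88]
217 [241 241 241 236 220 193 123  85  56  44  58  66  62  56  50  4
[... 4425 characters left out ...]
44  40  48  68  86  80  48  45  46  43  83
 106  80  92 129 134  97  36  46  45  45  47  45  40  30  43  68 126]
174 [ 45  48  45  50  48  47  47  47  49  46  45  48  47  45  51  87  88  82
 100  74 106 130 141 116  34  44  48  48  49  49  50  48  42  31 117]
176 [ 47  47  47  47  49  47  48  48  45  47  48  49  47  45  46  42  70 118
 107  86 127 131 127  93  36  46  48  50  47  48  46  45  45  34 116]
178 [ 47  44  46  45  48  49  47  45  46  48  48  49  45  47  47  46  40  80
  87  84 132 132 122  93  37  45  48  46  49  50  42  48  46  33 115]
180 [106 108  99  66  46  47  43  47  46  47  49  47  48  48  45  43  70 106
  96  95 133 143 114  33  45  44  47  47  50  46  50  45  46  36 111]
```

Request:
{"op": "arm_command", "data": {
  "motion": [
    [[0, -0.03, 0], [0, -2, 0], 0.05],
    [[0, -0.03, 0], [0, -2, 0], 0.05],
    [[0, -0.03, 0], [0, -2, 0], 0.05],
    [[0, -0.03, 0], [0, -2, 7], 0.05],
    [[0, -0.03, 0], [0, 0, 7], 0.05],
    [[0, -0.03, 0], [0, 0, 7], 0.05],
    [[0, -0.02, 0], [0, 0, 7], 0.05],
    [[0, -0.02, 0], [0, 0, 7], 0.05],
    [[0, 0, 0], [0, 0, 7], 0.05],
    [[0, 0, 0], [0, 0, 7], 0.05]
  ]
}}

```text
time_s: 22.23
ee_pos: [0.5209, -0.103, 0.33]
ee_rot: [0.488, 0.85, 0.063, 0.187]
ft_force: [0.7, 0.2, -0.7]
finger_gap: 0.0501
finger_force: 0.0
```

Request:
{"op": "arm_command", "data": {
  "motion": [
    [[0, 0, 0], [0, 0, 7], 0.05],
    [[0, 0, 0], [0, 0, 7], 0.05],
    [[0, 0, 0], [0, 0, 7], 0.05],
    [[0, 0, 0], [0, 0, 7], 0.05],
    [[0, 0, 0], [0, 0, 7], 0.05],
    [[0, 0, 0], [0, 0, 7], 0.05],
    [[0, 0, 0], [0, 0, 7], 0.05],
    [[0, 0, 0], [0, 0, 7], 0.05],
    [[0, 0, 0], [0, 0, 7], 0.05],
    [[0, 0, 0], [0, 0, 7], 0.05]
  ]
}}

```text
time_s: 23.07
ee_pos: [0.5214, -0.1018, 0.3302]
ee_rot: [0.887, 0.417, 0.159, 0.117]
ft_force: [0.1, 0.1, -0.8]
finger_gap: 0.05
finger_force: 0.0
```

```bash
python3 - <<'E'
from cup import *
o=env.get_obs();print(o['time_s'],o['ee_pos'],o['joint_positions'])
yaw=.25;z=pitched(yaw,60).as_matrix();r=tool(z[:,2],-z[:,1])
hp=np.array([.552,-.212,.031])+.048*np.array([np.cos(yaw),np.sin(yaw),0]);tp=hp+.011*z[:,2]
q,e=ik(tp,r,o['joint_positions']);print(q,e)
rows(tp-.08*z[:,2],r,12,.05)
E
```

```text
23.0667 [ 0.5214 -0.1018  0.3302] [-0.4921 -0.3484  1.8916  0.1217  1.2194  0.1795]
[-0.7281  0.3176  1.935   0.696   0.7035  0.0937] 1.5785983631388945e-15
[[[-0.005, 0.001, 0.0125], [0.5, 0.5, 2.0], 0.05], [[-0.0075, 0.0015, 0.017], [0.0, 1.0, 2.5], 0.05], [[-0.0085, 0.002, 0.02], [0.5, 1.0, 3.5], 0.05], [[-0.01, 0.003, 0.0225], [1.0, 1.0, 3.5], 0.05], [[-0.011, 0.005, 0.0235], [0.5, 1.5, 3.5], 0.05], [[-0.012, 0.0055, 0.0245], [0.5, 1.0, 4.0], 0.05], [[-0.0115, 0.0065, 0.024], [0.5, 1.5, 4.0], 0.05], [[-0.0115, 0.0075, 0.023], [1.0, 1.0, 4.0], 0.05], [[-0.0105, 0.008, 0.021], [0.5, 1.0, 3.5], 0.05], [[-0.009, 0.008, 0.018], [0.5, 1.0, 3.5], 0.05]]
[[[-0.0075, 0.007, 0.0155], [0.5, 1.0, 2.5], 0.05], [[-0.0055, 0.006, 0.011], [0.0, 0.5, 2.0], 0.05]]
end err [ 0.0001 -0.0001 -0.    ] [ 0.1146  0.0444 -0.0947]
```

Request:
{"op": "arm_command", "data": {
  "motion": [
    [[-0.005, 0.001, 0.0125], [0.5, 0.5, 2], 0.05],
    [[-0.0075, 0.0015, 0.017], [0, 1, 2.5], 0.05],
    [[-0.0085, 0.002, 0.02], [0.5, 1, 3.5], 0.05],
    [[-0.01, 0.003, 0.0225], [1, 1, 3.5], 0.05],
    [[-0.011, 0.005, 0.0235], [0.5, 1.5, 3.5], 0.05],
    [[-0.012, 0.0055, 0.0245], [0.5, 1, 4], 0.05],
    [[-0.0115, 0.0065, 0.024], [0.5, 1.5, 4], 0.05],
    [[-0.0115, 0.0075, 0.023], [1, 1, 4], 0.05],
    [[-0.0105, 0.008, 0.021], [0.5, 1, 3.5], 0.05],
    [[-0.009, 0.008, 0.018], [0.5, 1, 3.5], 0.05]
  ]
}}

```text
time_s: 23.9
ee_pos: [0.5596, -0.197, 0.1176]
ee_rot: [0.956, 0.158, 0.245, -0.016]
ft_force: [1.1, -0.5, 0.1]
finger_gap: 0.0501
finger_force: 0.0
```

Request:
{"op": "arm_command", "data": {
  "motion": [
    [[-0.0075, 0.007, 0.0155], [0.5, 1, 2.5], 0.05],
    [[-0.0055, 0.006, 0.011], [0, 0.5, 2], 0.05],
    [[0, 0, 0], [0, 0, 0], 0.05],
    [[0, 0, 0], [0, 0, 0], 0.05]
  ]
}}

```text
time_s: 24.23
ee_pos: [0.565, -0.2094, 0.0902]
ee_rot: [0.959, 0.123, 0.255, -0.032]
ft_force: [0.1, -0.3, 0.5]
finger_gap: 0.05
finger_force: 0.0
```

```bash
python3 - <<'E'
from cup import *
o=env.get_obs();print(o['time_s'],o['ee_pos'],o['joint_positions']);m=env.camera_model("wrist");im=env.snapshot("wrist");cv2.imwrite("pics/w12.png",im)
pickle.dump((o,m),open("w12.pkl","wb"))
e=np.array([.552,-.212,.031]);b=np.array([.6585,-.187,.033])
print("pred",proj("wrist",e,m),proj("wrist",b,m))
g=cv2.cvtColor(im,6);hsv=cv2.cvtColor(im,cv2.COLOR_BGR2HSV)
mask=((g>85)&(hsv[...,1]<40)).astype(np.uint8)
mask[340:]=0
n,l,st,c=cv2.connectedComponentsWithStats(mask)
for i in range(1,n):
    if st[i,4]>800:print(st[i],c[i])
x,y=proj("wrist",e,m).astype(int)
for yy in range(y-28,y+30,3):print(yy,g[yy,x-30:x+31:3])
E
```

```text
24.2333 [ 0.565  -0.2094  0.0902] [-0.7989  0.1203  1.9989  0.6145  0.8451  0.1431]
pred [313.9362 323.5893] [318.1421 143.7842]
[ 199    0   99   53 4189] [248.1358  22.3848]
[  500    87   140   195 22595] [578.0462 181.3147]
[  272   100    95   240 11763] [318.643  195.8478]
295 [ 37  38  38  40  41  46 134 155 211 137 133 205 207 202 138 206 129 131
 106  45  43]
298 [ 36  37  39  40  41  45 135 136 138 137 133 133 135 177 138 134 128 131
 107  43  42]
301 [ 36  36  38  42  44  47 135 135 138 137 132 132 143 133 137 133 128 131
 107  40  41]
304 [ 35  36  38  42  44  46 118 116 128 135 134 134 133 133 133 130 121 119
 101  42  41]
307 [ 36  36  37  37  39  41  77 124 130 129 128 128 128 129 128 128 127 116
  43  41  41]
310 [ 35  36  37  38  38  48 125 130 129 124  90  65  54  82 110 129 129 128
 114  41  40]
313 [ 36  35  36  38  39  86 130 129 123  58  45  43  48  48  41 100 129 129
 125  42  42]
316 [ 35  36  38  39  39 120 126 125  85  38  43  43  47  41  40  43 146 126
 124  79  41]
319 [ 36  35  37  39  59 126 128 124  41  37  37  42  42  39  40  39 113 129
 126 118  39]
3
[... 233 characters left out ...]
  37  37  37  38 176 123
 120  90  37]
331 [ 32  35  35  36  36 116 125 128 124  46  36  36  36  46  36 129 194 126
 122  59  37]
334 [ 33  33  35  35  36  47 127 130 134 130 100  49  45  59 165 197 205 129
 106  37  37]
337 [ 34  33  33  36  36  36  87 131 134 136 138 135 136 135 191 216 220 192
  35  36  37]
340 [ 32  32  34  34  37  38  35  97 129 132 135 121 136 136 134 220 193  57
  35  37  35]
343 [ 33  33  33  34  34  35  34  34  45 107 131 132 132 133 128  85  40  36
  34  36  36]
346 [33 34 34 33 33 32 34 34 35 36 44 43 45 43 38 41 37 34 35 37 35]
349 [36 37 36 34 34 35 34 36 36 39 40 39 38 39 38 39 36 36 37 39 36]
352 [59 59 60 60 60 60 60 61 60 60 60 60 61 61 62 60 61 60 61 60 60]
```

```bash
python3 - <<'E'
from cup import *
o,m=pickle.load(open("w12.pkl","rb"))
e=onz("wrist",(318.5,322),.031,m);print(e)
im=cv2.imread("pics/w12.png");g=cv2.cvtColor(im,6)
mask=((g>85)&(cv2.cvtColor(im,cv2.COLOR_BGR2HSV)[...,1]<40)).astype(np.uint8)
for y in(225,250,275,295):
    x=np.where(mask[y,260:380])[0]+260;a=onz("wrist",(x.min(),y),.033,m);b=onz("wrist",(x.max(),y),.033,m);print(y,x.min(),x.max(),(a+b)/2,np.linalg.norm(a-b))
l=onz("wrist",(271.5,145),.033,m);r_=onz("wrist",(367,145),.033,m);c=(l+r_)/2;print("rim",c,np.linalg.norm(l-r_),"yaw",np.arctan2(c[1]-e[1],c[0]-e[0]))
yaw=np.arctan2(c[1]-e[1],c[0]-e[0])
z=pitched(yaw,60).as_matrix();r=tool(z[:,2],-z[:,1]);hp=np.array([e[0],e[1],.031])+.048*np.array([np.cos(yaw),np.sin(yaw),0]);tp=hp+.0125*z[:,2]
print(tp,z[:,2]);rows(tp,r,7,.04)
E
```

```text
[ 0.5535 -0.2142  0.031 ]
225 300 337 [ 0.6074 -0.2004  0.033 ] 0.021753942348764804
250 300 337 [ 0.5928 -0.2041  0.033 ] 0.021385090563371446
275 300 337 [ 0.5787 -0.2077  0.033 ] 0.02102853910479783
295 300 337 [ 0.5677 -0.2106  0.033 ] 0.02075174612697489
rim [ 0.6579 -0.1879  0.033 ] 0.05942947619530414 yaw 0.2472594798783324
[ 0.6061 -0.201   0.0202] [ 0.4848  0.1224 -0.866 ]
[[[0.0, 0.0, 0.008], [0.0, 0.0, 0.0], 0.04], [[0.0, 0.0005, 0.012], [0.0, 0.0, 0.0], 0.04], [[0.0, 0.0, 0.014], [0.0, 0.0, 0.0], 0.04], [[0.0, 0.0005, 0.0145], [0.0, 0.0, 0.5], 0.04], [[0.0, 0.0, 0.014], [0.0, 0.0, 0.0], 0.04], [[0.0, 0.0005, 0.012], [0.0, 0.0, 0.0], 0.04], [[0.0, 0.0, 0.008], [0.0, 0.0, 0.0], 0.04]]
end err [-0.0001 -0.0001 -0.0001] [-0.0054  0.1029 -0.0387]
```

Request:
{"op": "arm_command", "data": {
  "motion": [
    [[0, 0, 0.008], [0, 0, 0], 0.04],
    [[0, 0.0005, 0.012], [0, 0, 0], 0.04],
    [[0, 0, 0.014], [0, 0, 0], 0.04],
    [[0, 0.0005, 0.0145], [0, 0, 0.5], 0.04],
    [[0, 0, 0.014], [0, 0, 0], 0.04],
    [[0, 0.0005, 0.012], [0, 0, 0], 0.04],
    [[0, 0, 0.008], [0, 0, 0], 0.04],
    [[0, 0, 0], [0, 0, 0], 0.035],
    [[0, 0, 0], [0, 0, 0], 0.035]
  ]
}}

```text
time_s: 25.03
ee_pos: [0.6067, -0.2011, 0.0207]
ee_rot: [0.959, 0.119, 0.256, -0.032]
ft_force: [-0.1, -0.4, 0.8]
finger_gap: 0.035
finger_force: 0.0
```

Request:
{"op": "arm_command", "data": {
  "motion": [
    [[0, 0, 0], [0, 0, 0], 0.025],
    [[0, 0, 0], [0, 0, 0], 0.01],
    [[0, 0, 0], [0, 0, 0], 0.01],
    [[0, 0, 0], [0, 0, 0], 0.01],
    [[0, 0, 0], [0, 0, 0], 0.01]
  ]
}}

```text
time_s: 25.45
ee_pos: [0.6066, -0.202, 0.0211]
ee_rot: [0.959, 0.118, 0.257, -0.031]
ft_force: [-3.8, -0.0, 2.8]
finger_gap: 0.0208
finger_force: 29.9
```

```bash
python3 - <<'E'
from cup import *
grasp("small",(.5535,-.2142),.249,.031);o=env.get_obs();print(o['ee_pos'],o['ft_force'],o['finger_force'],o['finger_gap'])
M=R.from_quat(o['ee_rot']).as_matrix();print(M, "lift(-.1,0,.24) in tool",M.T@[-.1,0,.24])
tip=np.array([.5895,.170,.222]);yaw=-.18;h=np.array([np.cos(yaw),np.sin(yaw),0])
tp,tr=hang("small",tip-.05*h+[0,0,.005],24,yaw);print(tp,tr.as_matrix()[:,2],ik(tp,tr,[.25,-.2,2.1,-.4,.6,-.9]))
E
```

```text
[ 0.6066 -0.202   0.0211] [-3.79   -0.0043  2.8391] 29.91780549287796 0.020838329423631317
[[ 0.8404  0.2426  0.4846]
 [ 0.2105 -0.9701  0.1207]
 [ 0.4994  0.0006 -0.8664]] lift(-.1,0,.24) in tool [ 0.0358 -0.0241 -0.2564]
[0.5277 0.1825 0.1732] [ 0.5793 -0.1029 -0.8086] (array([ 0.2621, -0.1982,  2.1613, -0.4303,  0.641 , -0.8499]), np.float64(1.6653345369377348e-15))
```

Request:
{"op": "arm_command", "data": {
  "motion": [
    [[0.001, 0, -0.01], [0, 0, 0], 0.01],
    [[0.003, -0.002, -0.02], [0, 0, 0], 0.01],
    [[0.004, -0.003, -0.03], [0, 0, 0], 0.01],
    [[0.004, -0.003, -0.03], [0, 0, 0], 0.01],
    [[0.004, -0.003, -0.03], [0, 0, 0], 0.01],
    [[0.004, -0.003, -0.03], [0, 0, 0], 0.01],
    [[0.004, -0.003, -0.03], [0, 0, 0], 0.01],
    [[0.004, -0.003, -0.03], [0, 0, 0], 0.01],
    [[0.003, -0.002, -0.02], [0, 0, -4], 0.01],
    [[0.002, -0.001, -0.015], [0, 0, -7], 0.01]
  ]
}}

```text
time_s: 26.28
ee_pos: [0.5092, -0.2022, 0.252]
ee_rot: [0.943, 0.211, 0.259, -0.005]
ft_force: [1.1, -0.3, -0.7]
finger_gap: 0.0208
finger_force: 29.9
```

Request:
{"op": "arm_command", "data": {
  "motion": [
    [[0, 0, 0], [0, 0, -7], 0.01],
    [[0, 0, 0], [0, 0, -7], 0.01],
    [[0, 0, 0], [0, 0, -7], 0.01],
    [[0, 0, 0], [0, 0, -7], 0.01],
    [[0, 0, 0], [0, 0, -7], 0.01],
    [[0, 0, 0], [0, 0, -7], 0.01],
    [[0, 0, 0], [0, 0, -7], 0.01],
    [[0, 0, 0], [0, 0, -7], 0.01],
    [[0, 0, 0], [0, 0, -7], 0.01],
    [[0, 0, 0], [0, 0, -7], 0.01]
  ]
}}

```text
time_s: 27.12
ee_pos: [0.5092, -0.2016, 0.2491]
ee_rot: [0.65, 0.715, 0.215, 0.143]
ft_force: [-0.2, -0.9, -1.0]
finger_gap: 0.0214
finger_force: 29.9
```

Request:
{"op": "arm_command", "data": {
  "motion": [
    [[0, 0, 0], [0, 0, -7], 0.01],
    [[0, 0, 0], [0, 0, -7], 0.01],
    [[0, 0, 0], [0, 0, -7], 0.01],
    [[0, 0, 0], [0, 0, -7], 0.01],
    [[0, 0, 0], [0, 0, -7], 0.01],
    [[0, 0, 0], [0, 0, -7], 0.01],
    [[0, 0, 0], [0, 0, -7], 0.01]
  ]
}}

```text
time_s: 27.7
ee_pos: [0.5092, -0.2016, 0.2492]
ee_rot: [0.295, 0.92, 0.136, 0.219]
ft_force: [0.2, 0.5, -0.3]
finger_gap: 0.0211
finger_force: 29.9
```

```bash
python3 - <<'E'
from cup import *
o=env.get_obs();print(o['time_s'],o['ee_pos'],o['joint_positions'],o['finger_force'],o['ft_force'],eyenow("small"))
tip=np.array([.5895,.170,.222]);yaw=-.18;h=np.array([np.cos(yaw),np.sin(yaw),0])
tp,tr=hang("small",tip-.05*h+[0,0,.005],24,yaw)
rows(tp,tr,18,.01)
E
```

```text
27.7 [ 0.5092 -0.2016  0.2492] [-0.8819 -0.2361  1.9962  0.5067  1.1887 -1.9775] 29.91083711385727 [ 0.2428  0.4734 -0.3046] (array([ 0.5223, -0.2322,  0.2934]), np.float64(36.18985933468158), np.float64(-0.24600939814303396))
[[[0.008, 0.009, 0.004], [0.5, -0.5, -1.0], 0.01], [[0.0095, 0.012, 0.0045], [0.0, -0.5, -1.0], 0.01], [[0.011, 0.0135, 0.0055], [0.5, -0.5, -1.5], 0.01], [[0.0125, 0.0165, 0.006], [0.5, -0.5, -1.5], 0.01], [[0.013, 0.018, 0.0065], [0.5, -0.5, -1.5], 0.01], [[0.0135, 0.0195, 0.006], [1.0, -1.0, -2.0], 0.01], [[0.0135, 0.0215, 0.006], [0.5, -0.5, -2.0], 0.01], [[0.0135, 0.0225, 0.006], [0.5, -1.0, -2.0], 0.01], [[0.0125, 0.023, 0.006], [0.5, -0.5, -2.0], 0.01], [[0.012, 0.024, 0.005], [1.0, -1.0, -2.0], 0.01]]
[[[0.011, 0.024, 0.0045], [0.5, -0.5, -2.0], 0.01], [[0.01, 0.0235, 0.0045], [0.5, -1.0, -2.0], 0.01], [[0.0085, 0.023, 0.0035], [0.5, -0.5, -1.5], 0.01], [[0.008, 0.0215, 0.003], [0.5, -0.5, -2.0], 0.01], [[0.006, 0.02, 0.0025], [1.0, -1.0, -1.5], 0.01], [[0.005, 0.018, 0.002], [0.0, -0.5, -1.0], 0.01], [[0.0045, 0.015, 0.0015], [0.5, 0.0, -1.5], 0.01], [[0.003, 0.0125, 0.0015], [0.5, -0.5, -1.0], 0.01]]
end err [-0.0001  0.0002 -0.0002] [-0.1105 -0.0952  0.1953]
```

Request:
{"op": "arm_command", "data": {
  "motion": [
    [[0.008, 0.009, 0.004], [0.5, -0.5, -1], 0.01],
    [[0.0095, 0.012, 0.0045], [0, -0.5, -1], 0.01],
    [[0.011, 0.0135, 0.0055], [0.5, -0.5, -1.5], 0.01],
    [[0.0125, 0.0165, 0.006], [0.5, -0.5, -1.5], 0.01],
    [[0.013, 0.018, 0.0065], [0.5, -0.5, -1.5], 0.01],
    [[0.0135, 0.0195, 0.006], [1, -1, -2], 0.01],
    [[0.0135, 0.0215, 0.006], [0.5, -0.5, -2], 0.01],
    [[0.0135, 0.0225, 0.006], [0.5, -1, -2], 0.01],
    [[0.0125, 0.023, 0.006], [0.5, -0.5, -2], 0.01],
    [[0.012, 0.024, 0.005], [1, -1, -2], 0.01]
  ]
}}

```text
time_s: 28.53
ee_pos: [0.5208, 0.0177, 0.2067]
ee_rot: [0.181, 0.944, 0.042, 0.274]
ft_force: [-0.1, -0.5, -1.2]
finger_gap: 0.0211
finger_force: 29.9
```

Request:
{"op": "arm_command", "data": {
  "motion": [
    [[0.011, 0.024, 0.0045], [0.5, -0.5, -2], 0.01],
    [[0.01, 0.0235, 0.0045], [0.5, -1, -2], 0.01],
    [[0.0085, 0.023, 0.0035], [0.5, -0.5, -1.5], 0.01],
    [[0.008, 0.0215, 0.003], [0.5, -0.5, -2], 0.01],
    [[0.006, 0.02, 0.0025], [1, -1, -1.5], 0.01],
    [[0.005, 0.018, 0.002], [0, -0.5, -1], 0.01],
    [[0.0045, 0.015, 0.0015], [0.5, 0, -1.5], 0.01],
    [[0.003, 0.0125, 0.0015], [0.5, -0.5, -1], 0.01],
    [[0, 0, 0], [0, 0, 0], 0.01],
    [[0, 0, 0], [0, 0, 0], 0.01]
  ]
}}

```text
time_s: 29.37
ee_pos: [0.5294, 0.1829, 0.1738]
ee_rot: [0.088, 0.947, -0.027, 0.307]
ft_force: [-0.3, -0.5, -0.6]
finger_gap: 0.0219
finger_force: 29.9
```

```bash
python3 - <<'E'
from cup import *
o=env.get_obs();e=eyenow("small");print(o['time_s'],e)
s=env.snapshot("scene");t=env.snapshot("top");cv2.imwrite("pics/s13.png",s);cv2.imwrite("pics/t13.png",t)
for n in("scene","top"):
    p=proj(n,e[0]);print(n,"pred eye",p)
    g=cv2.cvtColor(s if n=="scene" else t,6);x,y=np.round(p).astype(int)
    print("cols from",x-9)
    for yy in range(y-7,y+8):print(yy,g[yy,x-9:x+9])
# stand vs before
a=cv2.imread("pics/t3.png");b=t;print("foot shift",cv2.phaseCorrelate(np.float32(cv2.cvtColor(a,6)[246:272,168:214]),np.float32(cv2.cvtColor(b,6)[246:272,168:214])))
a=cv2.imread("pics/s3.png");print("tip shift",cv2.phaseCorrelate(np.float32(cv2.cvtColor(a,6)[158:170,236:254]),np.float32(cv2.cvtColor(s,6)[158:170,236:254])))
E
```

```text
29.3667 (array([0.5423, 0.1793, 0.2275]), np.float64(24.19797032084642), np.float64(-0.18312518538997366))
scene pred eye [224.9679 166.3923]
cols from 216
159 [47 47 46 50 48 49 47 47 44 48 47 47 47 47 45 48 48 46]
160 [48 47 49 48 48 44 46 42 38 36 38 42 46 48 46 47 45 48]
161 [47 49 44 46 44 44 41 51 69 77 76 35 43 47 47 47 47 48]
162 [ 44  49  45  47  47  41  41 144 203 233 225  33  39  50  49  45  44  46]
163 [ 47  48  47  45  44  38 115 150 147 199 205 102  35  46  45  46  48  48]
164 [ 46  49  49  45  43  29 131 161  73 153 210 153  33  44  48  46  46  45]
165 [ 44  45  48  44  41  35 139 165  56 144 196 141  30  44  46  48  45  46]
166 [ 39  47  46  47  36 106 184 175   4 136 189 137  34  42  44  47  49  47]
167 [ 44  38  43  43  31 106 196 196  20 132 175  98  35  47  46  48  50  46]
168 [123  45  34  40  28 171 227 193 124 166 161  66  38  44  45  46  44  43]
169 [141 127  42  34  35 110 167 189 190 157 116  32  41  45  43  47  47  47]
170 [131 137 118  37 107 165 171 163 152 115  69  37  46  43  48  66  80  79]
171 [131 132 144 119  96 163 174 170 175 156  25  58  73  62  
[... 841 characters left out ...]
]
267 [ 39  41  54 115 158 158 147 109  82  66  61  88 147 165 148  74  30  26]
268 [ 36  40  43  67 129 172 188 188 183 158 147 162 156 162 149  71  31  24]
269 [ 38  39  39  41  85 191 201 193 202 208 200 187 171 168 166  81  31  25]
270 [ 38  39  38  37  63 165 172 170 175 182 177 170 169 192 188  99  35  22]
271 [ 38  37  37  38  49 116 159 167 171 173 171 171 172 181 176 102  41  24]
272 [ 36  35  36  41  54  97 158 169 172 171 167 167 172 174 172 138  64  26]
273 [ 38  37  43  76 114 129 155 168 169 153 122 130 162 173 175 164  86  33]
foot shift ((0.008329123215705891, 0.5436566792244211), 0.9644089565600877)
tip shift ((-0.03773873788233573, -0.04635258909862561), 1.0025160994242739)
```

The eye model matches as well as it did for the medium cup (same camera offsets), and the tip has not moved. I use the same threading path.

```bash
python3 - <<'E'
from cup import *
yaw=-.18;p=None
for e,n in(([.5789,.1722,.2293],6),([.5892,.17,.223],3),([.6035,.1674,.2125],4),([.6200,.1644,.2098],5)):
    tp,tr=hang("small",e,24,yaw);p=rows(tp,tr,n,.01,start=p,sm=False)
tp,tr=hang("small",[.62,.1644,.2075],20,yaw);rows(tp,tr,3,.01,start=p,sm=False)
E
```

```text
[[[-0.005, 0.0, 0.0035], [0.0, 0.0, 0.0], 0.01], [[-0.005, 0.0, 0.0035], [0.0, 0.0, 0.0], 0.01], [[-0.005, 0.0005, 0.0035], [0.0, 0.0, 0.0], 0.01], [[-0.0055, 0.0, 0.003], [0.0, 0.0, 0.0], 0.01], [[-0.005, 0.0, 0.0035], [0.0, 0.0, 0.0], 0.01], [[-0.005, 0.0, 0.0035], [0.0, 0.0, 0.0], 0.01]]
end err [-0.0001 -0.0001  0.0001] [-0.1758 -0.1314 -0.1915]
[[[-0.0015, 0.0, 0.004], [0.0, 0.0, 0.0], 0.01], [[-0.0015, 0.0, 0.0035], [0.0, 0.0, 0.0], 0.01], [[-0.002, 0.0, 0.004], [0.0, 0.0, 0.0], 0.01]]
end err [0.0003 0.0001 0.    ] [-0.1758 -0.1314 -0.1915]
[[[-0.0015, 0.0, 0.004], [0.0, 0.0, 0.0], 0.01], [[-0.001, 0.0, 0.0045], [0.0, 0.0, 0.0], 0.01], [[-0.0015, 0.0, 0.004], [0.0, 0.0, 0.0], 0.01], [[-0.0015, 0.0, 0.0045], [0.0, 0.0, 0.0], 0.01]]
end err [ 0.0001  0.0001 -0.    ] [-0.1758 -0.1314 -0.1915]
[[[-0.0025, 0.0, 0.0025], [0.0, 0.0, 0.0], 0.01], [[-0.0025, 0.0, 0.0025], [0.0, 0.0, 0.0], 0.01], [[-0.002, 0.0, 0.002], [0.0, 0.0, 0.0], 0.01], [[-0.0025, 0.0, 0.0025], [0.0, 0.0, 0.0], 0.01], [[-0.0025, 0.0, 0.0025], [0.0, 0.0, 0.0], 0.01]]
end err [ 0.0001 -0.      0.    ] [-0.1758 -0.1314 -0.1915]
[[[-0.0005, 0.0, 0.0015], [0.0, -1.5, 0.0], 0.01], [[0.0, 0.0, 0.0015], [0.0, -1.5, 0.0], 0.01], [[-0.0005, 0.0, 0.0015], [0.0, -1.0, 0.0], 0.01]]
end err [-0.0001  0.      0.0001] [-0.2014 -0.1314 -0.1882]
```

Request:
{"op": "arm_command", "data": {
  "motion": [
    [[-0.005, 0, 0.0035], [0, 0, 0], 0.01],
    [[-0.005, 0, 0.0035], [0, 0, 0], 0.01],
    [[-0.005, 0.0005, 0.0035], [0, 0, 0], 0.01],
    [[-0.0055, 0, 0.003], [0, 0, 0], 0.01],
    [[-0.005, 0, 0.0035], [0, 0, 0], 0.01],
    [[-0.005, 0, 0.0035], [0, 0, 0], 0.01],
    [[0, 0, 0], [0, 0, 0], 0.01],
    [[0, 0, 0], [0, 0, 0], 0.01]
  ]
}}

```text
time_s: 30.13
ee_pos: [0.5666, 0.1762, 0.1753]
ee_rot: [0.088, 0.947, -0.027, 0.307]
ft_force: [0.6, 0.7, -1.1]
finger_gap: 0.0212
finger_force: 29.9
```

```bash
python3 - <<'E'
from cup import *
e=eyenow("small");print(e)
tp,tr=hang("small",[.5892,.17,.223],24,-.18);rows(tp,tr,3,.01,sm=False)
E
```

```text
(array([0.5794, 0.1726, 0.229 ]), np.float64(24.145072865912105), np.float64(-0.18423329058108853))
[[[-0.0015, -0.0005, 0.0035], [0.0, 0.0, 0.0], 0.01], [[-0.0015, 0.0, 0.004], [0.0, 0.0, 0.0], 0.01], [[-0.002, -0.0005, 0.0035], [0.0, 0.0, 0.0], 0.01]]
end err [ 0.0002 -0.0003  0.0001] [-0.1665 -0.1443 -0.1556]
```

Request:
{"op": "arm_command", "data": {
  "motion": [
    [[-0.0015, -0.0005, 0.0035], [0, 0, 0], 0.01],
    [[-0.0015, 0, 0.004], [0, 0, 0], 0.01],
    [[-0.002, -0.0005, 0.0035], [0, 0, 0], 0.01]
  ]
}}

```text
time_s: 30.38
ee_pos: [0.5765, 0.1736, 0.169]
ee_rot: [0.088, 0.947, -0.027, 0.307]
ft_force: [-0.4, -0.1, -0.3]
finger_gap: 0.0212
finger_force: 29.9
```

Request:
{"op": "arm_command", "data": {
  "motion": [
    [[-0.0015, 0, 0.004], [0, 0, 0], 0.01],
    [[-0.001, 0, 0.0045], [0, 0, 0], 0.01]
  ]
}}

```text
time_s: 30.55
ee_pos: [0.5838, 0.1722, 0.164]
ee_rot: [0.088, 0.947, -0.027, 0.307]
ft_force: [0.3, -0.6, -0.6]
finger_gap: 0.0215
finger_force: 29.9
```

Request:
{"op": "arm_command", "data": {
  "motion": [
    [[-0.0015, 0, 0.004], [0, 0, 0], 0.01],
    [[-0.0015, 0, 0.003], [0, 0, 0], 0.01]
  ]
}}

```text
time_s: 30.72
ee_pos: [0.59, 0.1709, 0.1595]
ee_rot: [0.088, 0.947, -0.027, 0.307]
ft_force: [0.3, -0.2, -1.8]
finger_gap: 0.0209
finger_force: 29.9
```

```bash
python3 - <<'E'
from cup import *
o=env.get_obs();e=eyenow("small");print(o['time_s'],o['ft_force'],e)
s=env.snapshot("scene");cv2.imwrite("pics/s14.png",s);g=cv2.cvtColor(s,6)
for y in range(159,170):print(y,g[y,236:256])
E
```

```text
30.7167 [ 0.3235 -0.2402 -1.7922] (array([0.6028, 0.1673, 0.2133]), np.float64(24.15757918659531), np.float64(-0.18392028129009355))
159 [ 47  44  45  48  45  50  44  46  48  46  39  38  30  23  38 123 194 218
 240 249]
160 [ 47  47  50  46  45  44  45  46  40  38  53  65  79  71  29  25  37 146
 218 232]
161 [ 45  43  48  44  44  48  51  33  32  40 146 205 235 223  23  34  28  12
  74 192]
162 [ 65  42  42  42  45 137 155  63  59 133 167 147 201 197  34  32  59  76
  71 108]
163 [ 75  87  45  33 128 222 235 210 202 165 145  55 149 205 147 118 193 243
 253 230]
164 [ 86 131 118  43  26  99 138 142 171 198 198 135 137 195 224 250 224 206
 185 155]
165 [ 82 124 137 115  41  25  48  91 123 140 164 182 185 182 176 171 140 107
  52  23]
166 [116 132 125 135 123  43  29  23 123 157 112 132 166 168 108  46  28  32
  39  41]
167 [121 131 121 122 137 119  41  35 131 166  98 115 176 151  26  36  43  46
  43  45]
168 [111 110 106  95 117 137 126 129 140 150 184 177 154 110  34  45  48  45
  44  45]
169 [110 103  76  64  89 125 130 131 127 146 179 174 114  26  41  46  49  48
  47  45]
```

Threaded again: the tip shows at columns 240–244, ahead of the ring. I slide back, lower and release.

Request:
{"op": "arm_command", "data": {
  "motion": [
    [[-0.0025, 0, 0.0035], [0, 0, 0], 0.01],
    [[-0.0025, 0, 0.0025], [0, 0, 0], 0.01],
    [[-0.002, 0, 0.002], [0, 0, 0], 0.01],
    [[-0.0025, 0, 0.0025], [0, 0, 0], 0.01],
    [[-0.0025, 0, 0.0025], [0, 0, 0], 0.01],
    [[0, 0, 0], [0, 0, 0], 0.01]
  ]
}}

```text
time_s: 31.27
ee_pos: [0.6075, 0.1677, 0.1568]
ee_rot: [0.088, 0.947, -0.027, 0.307]
ft_force: [1.0, 0.8, -0.5]
finger_gap: 0.0214
finger_force: 29.9
```

Request:
{"op": "arm_command", "data": {
  "motion": [
    [[-0.0005, 0, 0.0015], [0, -1.5, 0], 0.01],
    [[0, 0, 0.0015], [0, -1.5, 0], 0.01],
    [[-0.0005, 0, 0.0015], [0, -1, 0], 0.01],
    [[0, 0, 0], [0, 0, 0], 0.01]
  ]
}}

```text
time_s: 31.6
ee_pos: [0.61, 0.1674, 0.1533]
ee_rot: [0.087, 0.936, -0.03, 0.34]
ft_force: [0.6, -1.2, 0.5]
finger_gap: 0.0212
finger_force: 29.9
```

Request:
{"op": "arm_command", "data": {
  "motion": [
    [[0, 0, 0], [0, 0, 0], 0.023],
    [[0, 0, 0], [0, 0, 0], 0.026],
    [[0, 0, 0], [0, 0, 0], 0.032],
    [[0, 0, 0], [0, 0, 0], 0.04],
    [[0, 0, 0], [0, 0, 0], 0.045],
    [[0, 0, 0], [0, 0, 0], 0.045]
  ]
}}

```text
time_s: 32.1
ee_pos: [0.6105, 0.1672, 0.1539]
ee_rot: [0.087, 0.936, -0.03, 0.34]
ft_force: [-0.3, 0.5, -0.1]
finger_gap: 0.0446
finger_force: 0.0
```

```bash
python3 - <<'E'
from cup import *
o=env.get_obs();print(o['time_s'],o['ft_force'],o['ee_pos'],eyenow("small")[0])
s=env.snapshot("scene");t=env.snapshot("top");cv2.imwrite("pics/s15.png",s);cv2.imwrite("pics/t15.png",t)
k=cv2.cvtColor(t,6);print({y:int(k[y,158:161].mean()) for y in range(212,238)})
g=cv2.cvtColor(s,6);print(g[168,240:270],g[174,240:270])
E
```

```text
32.1 [-0.275   0.4614 -0.1358] [0.6105 0.1672 0.1539] [0.6195 0.1643 0.2084]
{212: 41, 213: 41, 214: 42, 215: 43, 216: 42, 217: 40, 218: 61, 219: 103, 220: 102, 221: 98, 222: 95, 223: 84, 224: 68, 225: 48, 226: 43, 227: 53, 228: 71, 229: 85, 230: 118, 231: 154, 232: 140, 233: 142, 234: 155, 235: 173, 236: 196, 237: 140}
[ 49  91 123 130 129 138 132  85  39  36  35  80 138 159 157 138  81  91
 129 134 175 190 165 115  22  21  84 203 239 235] [114 109 110 110 111 112 111 123 112  29  63  88  99 133 161 148  92 100
 102 121 152 144 114  71  39  47  47  48  44  46]
```

Request:
{"op": "arm_command", "data": {
  "motion": [
    [[0, 0, -0.01], [0, 0, 0], 0.05],
    [[0, 0, -0.02], [0, 0, 0], 0.05],
    [[0, 0, -0.03], [0, 0, 0], 0.05],
    [[0, 0, -0.03], [0, 0, 0], 0.05],
    [[0, 0, -0.03], [0, 0, 0], 0.05],
    [[0, 0, -0.02], [0, 0, 0], 0.05],
    [[0, 0, 0], [0, 0, 0], 0.05]
  ]
}}

```text
time_s: 32.78
ee_pos: [0.5224, 0.1847, 0.2661]
ee_rot: [0.087, 0.935, -0.028, 0.343]
ft_force: [0.3, -0.1, 0.3]
finger_gap: 0.05
finger_force: 0.0
```

```bash
python3 - <<'E'
from cup import *
o=env.get_obs();yaw=-.18;h=np.array([np.cos(yaw),np.sin(yaw),0]);eye=np.array([.6199,.1643,0])
r=pitched(yaw,75);t0=eye-.025*h
s=rows([t0[0],t0[1],.245],r,7,.03);s=rows([t0[0],t0[1],.188],r,5,.02,start=s)
E
```

```text
[[[-0.0045, -0.0005, 0.0065], [0.0, 2.5, 0.0], 0.03], [[-0.0065, 0.0, 0.009], [0.0, 3.5, 0.0], 0.03], [[-0.008, -0.0005, 0.01], [0.0, 4.5, 0.0], 0.03], [[-0.01, -0.0005, 0.0095], [0.0, 4.5, 0.0], 0.03], [[-0.0095, -0.0005, 0.009], [0.0, 4.0, 0.0], 0.03], [[-0.009, -0.0005, 0.0065], [0.5, 4.0, 0.0], 0.03], [[-0.0065, 0.0, 0.004], [0.0, 2.5, -0.5], 0.03]]
end err [-0.      0.      0.0002] [-0.1706 -0.1905  0.2109]
[[[0.002, 0.0, 0.0085], [0.0, 0.0, 0.0], 0.02], [[0.0035, 0.0, 0.0125], [0.0, 0.0, 0.0], 0.02], [[0.0035, 0.0, 0.0135], [0.0, 0.0, 0.0], 0.02], [[0.0035, 0.0, 0.0125], [0.0, 0.0, 0.0], 0.02], [[0.002, 0.0, 0.0085], [0.0, 0.0, 0.0], 0.02]]
end err [ 0.0001 -0.0002 -0.0002] [-0.1706 -0.1905  0.2109]
```

Request:
{"op": "arm_command", "data": {
  "motion": [
    [[-0.0045, -0.0005, 0.0065], [0, 2.5, 0], 0.03],
    [[-0.0065, 0, 0.009], [0, 3.5, 0], 0.03],
    [[-0.008, -0.0005, 0.01], [0, 4.5, 0], 0.03],
    [[-0.01, -0.0005, 0.0095], [0, 4.5, 0], 0.03],
    [[-0.0095, -0.0005, 0.009], [0, 4, 0], 0.03],
    [[-0.009, -0.0005, 0.0065], [0.5, 4, 0], 0.03],
    [[-0.0065, 0, 0.004], [0, 2.5, -0.5], 0.03],
    [[0, 0, 0], [0, 0, 0], 0.022]
  ]
}}

```text
time_s: 33.45
ee_pos: [0.597, 0.1656, 0.2377]
ee_rot: [0.089, 0.988, -0.015, 0.123]
ft_force: [0.3, 0.0, -0.2]
finger_gap: 0.0255
finger_force: 0.0
```

Request:
{"op": "arm_command", "data": {
  "motion": [
    [[0.002, 0, 0.0085], [0, 0, 0], 0.02],
    [[0.0035, 0, 0.0125], [0, 0, 0], 0.02],
    [[0.0035, 0, 0.0135], [0, 0, 0], 0.02],
    [[0.0035, 0, 0.0125], [0, 0, 0], 0.02],
    [[0.002, 0, 0.0085], [0, 0, 0], 0.02],
    [[0, 0, 0], [0, 0, 0], 0.016],
    [[0, 0, 0], [0, 0, 0], 0.014],
    [[0, 0, 0], [0, 0, 0], 0.014]
  ]
}}

```text
time_s: 34.12
ee_pos: [0.5943, 0.1673, 0.1827]
ee_rot: [0.088, 0.988, -0.015, 0.125]
ft_force: [0.1, 1.1, -0.6]
finger_gap: 0.0142
finger_force: 0.4
```

```bash
python3 - <<'E'
from cup import *
yaw=-.18;h=np.array([np.cos(yaw),np.sin(yaw),0]);o=env.get_obs()
d=o['ee_pos']-np.array([.6199,.1643,.19]);print(o['time_s'],"along",d@h,"lat",d[1]*np.cos(yaw)-d[0]*np.sin(yaw),d[2],o['ft_force'])
E
```

```text
34.1167 along -0.02577500499556717 lat -0.0016185743959644143 -0.007257170708040994 [ 0.1341  1.1378 -0.5614]
```

Request:
{"op": "arm_command", "data": {
  "motion": [
    [[-0.0005, 0.0015, -0.003], [0, 0, 0], 0.014],
    [[-0.004, 0, 0.001], [0, 0, 0], 0.014],
    [[-0.004, 0, 0.001], [0, 0, 0], 0.014],
    [[-0.004, 0, 0.001], [0, 0, 0], 0.014],
    [[-0.004, 0, 0.001], [0, 0, 0], 0.014]
  ]
}}

```text
time_s: 34.53
ee_pos: [0.6112, 0.1654, 0.1856]
ee_rot: [0.088, 0.988, -0.015, 0.125]
ft_force: [-0.6, 0.1, -0.6]
finger_gap: 0.0142
finger_force: 0.0
```

Request:
{"op": "arm_command", "data": {
  "motion": [
    [[-0.003, 0, 0.001], [0, 0, 0], 0.014],
    [[-0.003, 0, 0.001], [0, 0, 0], 0.014],
    [[-0.003, 0, 0.001], [0, 0, 0], 0.014]
  ]
}}

```text
time_s: 34.78
ee_pos: [0.6197, 0.164, 0.1847]
ee_rot: [0.088, 0.988, -0.015, 0.124]
ft_force: [-6.8, 1.4, 5.5]
finger_gap: 0.0141
finger_force: 3.7
```

Request:
{"op": "arm_command", "data": {
  "motion": [
    [[-0.002, 0, 0.0005], [0, 0, 0], 0.014],
    [[-0.0015, 0, 0.0005], [0, 0, 0], 0.014]
  ]
}}

```text
time_s: 34.95
ee_pos: [0.6232, 0.1635, 0.1854]
ee_rot: [0.088, 0.988, -0.015, 0.124]
ft_force: [-8.2, 1.4, 9.0]
finger_gap: 0.0139
finger_force: 4.7
```

Request:
{"op": "arm_command", "data": {
  "motion": [
    [[-0.0015, 0, 0.0005], [0, 0, 0], 0.014],
    [[0, 0, 0], [0, 0, 0], 0.014]
  ]
}}

```text
time_s: 35.12
ee_pos: [0.625, 0.1633, 0.1856]
ee_rot: [0.088, 0.988, -0.015, 0.124]
ft_force: [-8.4, 1.2, 7.4]
finger_gap: 0.0138
finger_force: 4.5
```

```bash
python3 - <<'E'
from see import *
s=env.snapshot("scene");t=env.snapshot("top");cv2.imwrite("pics/s16.png",s);cv2.imwrite("pics/t16.png",t)
S=lambda a,b,y0,y1,x0,x1:cv2.phaseCorrelate(np.float32(cv2.cvtColor(cv2.imread(f"pics/{a}.png"),6)[y0:y1,x0:x1]),np.float32(cv2.cvtColor(cv2.imread(f"pics/{b}.png"),6)[y0:y1,x0:x1]),cv2.createHanningWindow((x1-x0,y1-y0),cv2.CV_32F))
for b in("s11","s15","s16"):print(b,"rod",S("s3",b,165,212,272,290),"foot",S("s3",b,208,240,266,298))
for b in("t15","t16"):print(b,"rodtop",S("t3",b,200,216,160,178),"foot right",S("t3",b,225,262,196,216))
k=cv2.cvtColor(t,6);print({y:int(k[y,158:161].mean()) for y in range(212,238)})
C=cv2.INTER_CUBIC;out=np.zeros((600,800,3),np.uint8)
out[:,:400]=cv2.resize(s[145:235,230:290],(400,600),interpolation=C);out[:,400:]=cv2.resize(t[195:255,150:190],(400,600),interpolation=C)
cv2.imwrite("pics/c16.png",out)
E
```

```text
s11 rod ((-0.071651750740088, -0.14893141879248262), 0.9814984323801818) foot ((0.009674837642457135, -0.1697264075528757), 0.906772774644196)
s15 rod ((0.1626735956068881, 0.0075974500068340944), 1.0844162458346949) foot ((-0.056708723095812985, 0.1870768762915791), 1.0340122643392533)
s16 rod ((0.4982804050868417, 0.24732309822452692), 1.0732095618214872) foot ((0.08859048333607333, -0.04157341473709408), 1.0484271780587733)
t15 rodtop ((-0.029014514380246936, -0.05036501869216714), 0.9684038625823127) foot right ((-0.004776009400655923, 0.15414401590011195), 0.9720025786757469)
t16 rodtop ((0.0132862670836289, -1.7687064232177558), 0.8773576095700264) foot right ((-0.05282977259115107, -0.1732521462647938), 0.9541264906525612)
{212: 35, 213: 34, 214: 36, 215: 39, 216: 57, 217: 88, 218: 80, 219: 65, 220: 86, 221: 158, 222: 171, 223: 140, 224: 106, 225: 70, 226: 48, 227: 38, 228: 30, 229: 27, 230: 28, 231: 30, 232: 30, 233: 31, 234: 33, 235: 32, 236: 31, 237: 32}
```

Force is too high and the top of the stand has leaned back about 3 mm, with its foot unmoved. I back off at once.

Request:
{"op": "arm_command", "data": {
  "motion": [
    [[0.003, 0, -0.001], [0, 0, 0], 0.014],
    [[0.004, 0, -0.001], [0, 0, 0], 0.014],
    [[0.005, 0, -0.001], [0, 0, 0], 0.014],
    [[0.005, 0, -0.001], [0, 0, 0], 0.014],
    [[0, 0, 0], [0, 0, 0], 0.014]
  ]
}}

```text
time_s: 35.63
ee_pos: [0.6069, 0.1662, 0.1838]
ee_rot: [0.088, 0.988, -0.015, 0.124]
ft_force: [0.1, 0.2, -0.9]
finger_gap: 0.0139
finger_force: 0.0
```

```bash
python3 - <<'E'
from see import *
o=env.get_obs();print(o['time_s'],o['ft_force'],o['ee_pos'])
s=env.snapshot("scene");t=env.snapshot("top");w=env.snapshot("wrist");cv2.imwrite("pics/s17.png",s);cv2.imwrite("pics/t17.png",t)
S=lambda a,b,y0,y1,x0,x1:cv2.phaseCorrelate(np.float32(cv2.cvtColor(cv2.imread(f"pics/{a}.png"),6)[y0:y1,x0:x1]),np.float32(cv2.cvtColor(cv2.imread(f"pics/{b}.png"),6)[y0:y1,x0:x1]),cv2.createHanningWindow((x1-x0,y1-y0),cv2.CV_32F))
print("rodtop",S("t3","t17",200,216,160,178),"foot",S("t3","t17",225,262,196,216))
C=cv2.INTER_CUBIC;c=cv2.imread("pics/c16.png");out=np.zeros((600,800,3),np.uint8)
out[:300,:200]=c[:,:400][::2,::2]; 
I=lambda f,y0,y1,x0,x1,w,h:cv2.resize(cv2.imread(f"pics/{f}.png")[y0:y1,x0:x1],(w,h),interpolation=C)
out[:400,:266]=I("s15",150,225,235,285,266,400);out[:400,266:532]=I("s16",150,225,235,285,266,400);out[:400,532:798]=I("s17",150,225,235,285,266,400)
for i,f in enumerate(("t15","t16","t17")):out[400:,i*266:(i+1)*266]=I(f,205,235,150,190,266,200)
cv2.imwrite("pics/c17.png",out)
E
```

```text
35.6333 [ 0.0885  0.2231 -0.855 ] [0.6069 0.1662 0.1838]
rodtop ((-0.07170133589332472, -0.09384986756879599), 1.0373831304411094) foot ((-0.11539147830293572, 0.1354304928521941), 0.9455992364883423)
```

View pics/c17.png

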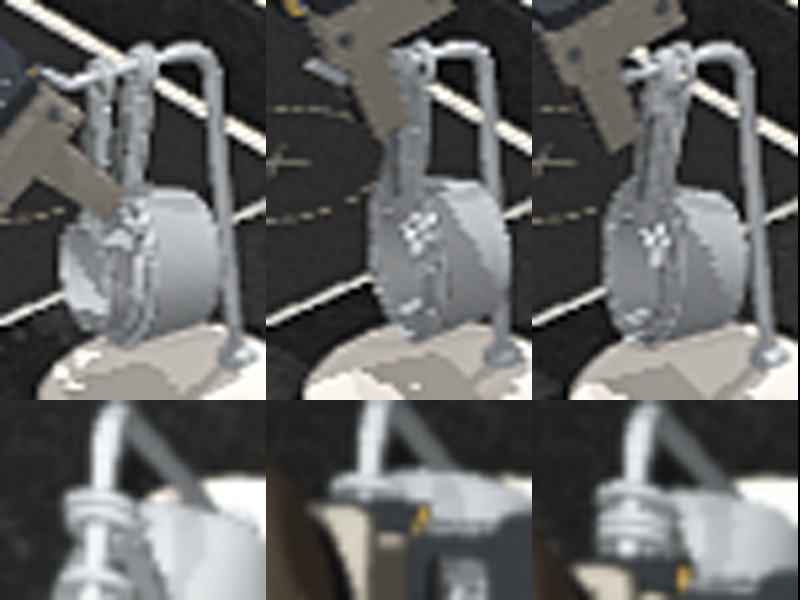

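The stand is back exactly in place. The jam state shows the large cup's base bearing against the rod. After backing off, the small cup sits inside with all three eyes close together. I measure the ring spacing.

Request:
{"op": "arm_command", "data": {
  "motion": [
    [[0.004, 0, -0.001], [0, 0, 0], 0.02],
    [[-0.004, 0, -0.015], [0, 0, 0], 0.03],
    [[-0.0078, 0, -0.029], [0, 0, 0], 0.04],
    [[-0.0078, 0, -0.029], [0, 0, 0], 0.05],
    [[0, 0, -0.04], [0, 0, 0], 0.05],
    [[0.02, 0, -0.03], [0, 0, 0], 0.05],
    [[0.04, 0, 0], [0, 0, 0], 0.05],
    [[0.04, 0, 0], [0, 0, 0], 0.05],
    [[0.04, 0, 0], [0, 0, 0], 0.05],
    [[0, 0, 0], [0, 0, 0], 0.05]
  ]
}}

```text
time_s: 36.62
ee_pos: [0.4469, 0.1954, 0.288]
ee_rot: [0.087, 0.989, -0.016, 0.12]
ft_force: [0.9, 0.1, -0.6]
finger_gap: 0.0502
finger_force: 0.0
```

```bash
python3 - <<'E'
from see import *
o=env.get_obs();print(o['time_s'],o['ee_pos'])
s=env.snapshot("scene");t=env.snapshot("top");cv2.imwrite("pics/s18.png",s);cv2.imwrite("pics/t18.png",t)
k=cv2.cvtColor(t,6)
for f in("t17","t18"):
    k=cv2.cvtColor(cv2.imread(f"pics/{f}.png"),6);print(f)
    for y in range(214,236):print(y,k[y,156:170])
g=cv2.cvtColor(s,6)
for y in(156,158,160,164,168,172,176,180):print(y,g[y,248:272])
S=lambda a,b,y0,y1,x0,x1:cv2.phaseCorrelate(np.float32(cv2.cvtColor(cv2.imread(f"pics/{a}.png"),6)[y0:y1,x0:x1]),np.float32(cv2.cvtColor(cv2.imread(f"pics/{b}.png"),6)[y0:y1,x0:x1]),cv2.createHanningWindow((x1-x0,y1-y0),cv2.CV_32F))
print("rodtop",S("t3","t18",200,216,160,178),"foot",S("t3","t18",225,262,196,216))
E
```

```text
36.6167 [0.4469 0.1954 0.288 ]
t17
214 [ 30  33  34  38  37  33  35  76 203 234 210 109  43  26]
215 [ 31  32  34  38  40  35  34  73 204 233 204 100  36  24]
216 [ 34  32  37  37  37  46  68 102 208 230 197  96  35  22]
217 [ 34  32  34  42  84 115 180 198 209 212 187 119  68  38]
218 [ 34  31  34  70 162 177 193 200 206 216 213 197 174 110]
219 [ 32  32  37  81 141 145 132 143 176 177 167 173 177 168]
220 [ 34  37  40  71 117 126 132 175 220 214 158 141 139 146]
221 [ 33  33  33  50 101 148 172 202 223 219 173 167 136 129]
222 [ 30  35  35  64 156 193 204 215 223 227 222 209 182 153]
223 [ 28  33  38  74 147 174 184 199 201 196 189 186 188 178]
224 [ 31  33  36  75 168 196 203 212 220 228 218 205 182 161]
225 [ 31  34  38  76 136 148 148 174 182 179 177 176 180 169]
226 [ 34  33  40  68 112 120 132 202 222 186 137 134 134 139]
227 [ 34  36  38  60 112 131 138 209 226 189 137 156 132 118]
228 [ 37  40  45  54  78  77  81 125 137 112  89 104  91  81]
229 [67 84 85 94 90 82 77 73 72 64 63 65 61 59]
230 [109 170 182 184 182 175 155 117  85  64  61  61  60  60]
231 [ 89 181 202 205 205 
[... 1922 characters left out ...]
2 140 192 220
 212 194 172 160 152 144]
164 [110 217 255 248 221 202 179 144 123 117 114 166 182 156 204 220 150 124
  46  16  18  26  22  25]
168 [ 43  44  43  44  46  44  34 115 146 128 148 138 108 115 112 136 128  10
  80 200 236 232 245 200]
172 [ 40  48  68  85  78  43  36  75 106 132 161 158 130 119 148 147  28  43
  43  48  42  41  40  32]
176 [ 47  46  47  44  44  37  77 102 111 150 149 136 129 136 160  99  37  44
  46  43  50  46  45  45]
180 [ 45  46  45  47  44  37 100 119 117 165 161 143 118 135 135  33  44  48
  47  46  47  45  44  47]
rodtop ((-0.08375680982131861, -0.010380477174912528), 0.991321488800976) foot ((-0.025702779692210243, 0.03751074596874915), 0.9891395577788353)
```

Top-view ring rows are 217.7 (large), 222.8 (medium) and 224.7 (small). Small and medium touch, but the large has been pushed back to the rod, about 6 mm clear of the medium. I'll reach behind the large eye with straddling fingers and bring it gently forward until the handles lie together.

```bash
python3 - <<'E'
from cup import *
o=env.get_obs();yaw=-.18;r=pitched(yaw,102);a=np.array([.6633,.156,.262]);b=a.copy();b[2]=.198
q,e=ik(b,r,o['joint_positions']);print(q,e)
s=rows(a,r,12,.03);rows(b,r,6,.02,start=s)
print("forward(-h) in tool",r.inv().apply([-np.cos(yaw),-np.sin(yaw),0]),"up",r.inv().apply([0,0,1]))
E
```

```text
[ 0.033   0.6135  1.0594  0.0442  1.6734 -1.3578] 1.1664801069510844e-13
[[[-0.0105, 0.0, 0.0045], [0.0, 1.5, 0.0], 0.03], [[-0.0135, 0.0, 0.005], [0.0, 1.5, 0.0], 0.03], [[-0.017, 0.0, 0.006], [0.0, 2.5, 0.0], 0.03], [[-0.0195, -0.0005, 0.006], [0.0, 2.5, 0.0], 0.03], [[-0.0205, 0.0, 0.0055], [0.0, 2.5, 0.0], 0.03], [[-0.022, 0.0, 0.0045], [0.0, 2.5, 0.0], 0.03], [[-0.022, 0.0, 0.0035], [-0.5, 3.0, 0.0], 0.03], [[-0.0215, 0.0, 0.0025], [0.0, 2.5, 0.0], 0.03], [[-0.02, -0.0005, 0.0015], [0.0, 2.5, 0.0], 0.03], [[-0.018, 0.0, 0.0005], [0.0, 2.0, 0.0], 0.03]]
[[[-0.015, 0.0, -0.0005], [0.0, 2.0, 0.0], 0.03], [[-0.011, 0.0, 0.0], [0.0, 1.5, 0.0], 0.03]]
end err [-0.      0.0001 -0.0002] [ 0.0357 -0.0809  0.1551]
[[[-0.0015, 0.0, 0.0075], [0.0, 0.0, 0.0], 0.02], [[-0.0025, 0.0, 0.011], [0.0, 0.0, 0.0], 0.02], [[-0.0025, 0.0, 0.0125], [0.0, 0.0, 0.0], 0.02], [[-0.003, 0.0, 0.013], [0.0, 0.0, 0.0], 0.02], [[-0.0025, 0.0, 0.011], [0.0, 0.0, 0.0], 0.02], [[-0.0015, 0.0, 0.0075], [0.0, 0.0, 0.0], 0.02]]
end err [ 0.0001  0.0001 -0.0002] [ 0.0357 -0.0809  0.1551]
forward(-h) in tool [0.9781 0.     0.2079] up [ 0.2079  0.     -0.9781]
```

Request:
{"op": "arm_command", "data": {
  "motion": [
    [[-0.0105, 0, 0.0045], [0, 1.5, 0], 0.03],
    [[-0.0135, 0, 0.005], [0, 1.5, 0], 0.03],
    [[-0.017, 0, 0.006], [0, 2.5, 0], 0.03],
    [[-0.0195, -0.0005, 0.006], [0, 2.5, 0], 0.03],
    [[-0.0205, 0, 0.0055], [0, 2.5, 0], 0.03],
    [[-0.022, 0, 0.0045], [0, 2.5, 0], 0.03],
    [[-0.022, 0, 0.0035], [-0.5, 3, 0], 0.03],
    [[-0.0215, 0, 0.0025], [0, 2.5, 0], 0.03],
    [[-0.02, -0.0005, 0.0015], [0, 2.5, 0], 0.03],
    [[-0.018, 0, 0.0005], [0, 2, 0], 0.03]
  ]
}}

```text
time_s: 37.55
ee_pos: [0.6421, 0.1585, 0.2654]
ee_rot: [0.09, 0.993, 0.008, -0.075]
ft_force: [0.3, -0.2, 0.8]
finger_gap: 0.0299
finger_force: 0.0
```

Request:
{"op": "arm_command", "data": {
  "motion": [
    [[-0.015, 0, -0.0005], [0, 2, 0], 0.03],
    [[-0.011, 0, 0], [0, 1.5, 0], 0.025],
    [[0, 0, 0], [0, 0, 0], 0.022],
    [[0, 0, 0], [0, 0, 0], 0.022]
  ]
}}

```text
time_s: 37.88
ee_pos: [0.6657, 0.1545, 0.2609]
ee_rot: [0.089, 0.99, 0.01, -0.105]
ft_force: [-0.1, 0.6, 0.7]
finger_gap: 0.0218
finger_force: 0.0
```

```bash
python3 - <<'E'
from cup import *
o=env.get_obs();print(o['time_s'],o['ee_pos'],o['ft_force'],R.from_quat(o['ee_rot']).as_matrix()[:,1:])
yaw=-.18;rows([.6633,.156,.198],pitched(yaw,102),6,.02)
E
```

```text
37.8833 [0.6657 0.1545 0.2609] [-0.1263  0.6291  0.7357] [[ 0.1794 -0.2057]
 [ 0.9838  0.0386]
 [ 0.0011 -0.9778]]
[[[-0.0015, 0.0, 0.0075], [0.0, 0.0, 0.0], 0.02], [[-0.0015, 0.0005, 0.011], [0.0, 0.0, 0.0], 0.02], [[-0.0025, 0.0, 0.0125], [0.0, 0.0, 0.0], 0.02], [[-0.002, 0.0, 0.0125], [0.0, 0.0, 0.0], 0.02], [[-0.002, 0.0005, 0.011], [0.0, 0.0, 0.0], 0.02], [[-0.001, 0.0, 0.0075], [0.0, 0.0, 0.0], 0.02]]
end err [-0.0001  0.0001  0.0001] [ 0.0665 -0.082  -0.0053]
```

Request:
{"op": "arm_command", "data": {
  "motion": [
    [[-0.0015, 0.0005, 0.0075], [0, 0, 0], 0.022],
    [[-0.0015, 0.0005, 0.011], [0, 0, 0], 0.022],
    [[-0.0025, 0, 0.0125], [0, 0, 0], 0.022]
  ]
}}

```text
time_s: 38.13
ee_pos: [0.6632, 0.1573, 0.231]
ee_rot: [0.088, 0.991, 0.01, -0.104]
ft_force: [-0.4, 0.5, 0.0]
finger_gap: 0.0218
finger_force: 0.0
```

Request:
{"op": "arm_command", "data": {
  "motion": [
    [[-0.002, 0, 0.0125], [0, 0, 0], 0.022],
    [[-0.002, 0, 0.011], [0, 0, 0], 0.022],
    [[-0.001, 0, 0.0075], [0, 0, 0], 0.02],
    [[0, 0, 0], [0, 0, 0], 0.016],
    [[0, 0, 0], [0, 0, 0], 0.015]
  ]
}}

```text
time_s: 38.55
ee_pos: [0.6612, 0.1576, 0.1985]
ee_rot: [0.089, 0.99, 0.01, -0.106]
ft_force: [-0.2, 1.4, -0.9]
finger_gap: 0.015
finger_force: 0.5
```

```bash
cat > chk.py <<'E'
from see import *
import sys
def chk(n,rowsr=(214,232)):
    o=env.get_obs();print(o['time_s'],o['ee_pos'],o['ft_force'],o['finger_gap'],o['finger_force'])
    s=env.snapshot("scene");t=env.snapshot("top");cv2.imwrite(f"pics/s{n}.png",s);cv2.imwrite(f"pics/t{n}.png",t)
    S=lambda a,b,y0,y1,x0,x1:np.round(cv2.phaseCorrelate(np.float32(cv2.cvtColor(cv2.imread(f"pics/{a}.png"),6)[y0:y1,x0:x1]),np.float32(cv2.cvtColor(cv2.imread(f"pics/{b}.png"),6)[y0:y1,x0:x1]),cv2.createHanningWindow((x1-x0,y1-y0),cv2.CV_32F))[0],2)
    print("rodtop",S("t3",f"t{n}",200,216,160,178),"foot",S("t3",f"t{n}",225,262,196,216),"scene foot",S("s3",f"s{n}",208,240,266,298),"scene tip",S("s3",f"s{n}",158,168,238,250))
    k=cv2.cvtColor(t,6);g=cv2.cvtColor(s,6);print("top",{y:int(k[y,159:162].mean()) for y in range(*rowsr)});print("scene row168/176",g[168,248:272],g[176,248:272])
chk(sys.argv[1])
E
python3 chk.py 19
```

```text
38.55 [0.6612 0.1576 0.1985] [-0.1529  1.3701 -0.8527] 0.015043846549781801 0.5474657518789172
rodtop [-1.83 -4.58] foot [-0.09  0.03] scene foot [-0.02 -0.28] scene tip [0.2  0.19]
top {214: 225, 215: 219, 216: 210, 217: 200, 218: 182, 219: 162, 220: 151, 221: 149, 222: 151, 223: 154, 224: 156, 225: 155, 226: 155, 227: 158, 228: 160, 229: 164, 230: 168, 231: 169}
scene row168/176 [ 38  42  42  42  41  40  37  70 105 113 113 112 101  90  95 126 107   9
  79 195 229 224 237 192] [ 42  42  44  44  41  40  34  85  98  82 125 123 110 114 124 110  30  38
  42  43  46  45  42  43]
```

Request:
{"op": "arm_command", "data": {
  "motion": [
    [[0, 0.0015, 0], [0, 0, 0], 0.017],
    [[0.002, 0, 0.0005], [0, 0, 0], 0.017],
    [[0.002, 0, 0.0005], [0, 0, 0], 0.017]
  ]
}}

```text
time_s: 38.9
ee_pos: [0.6586, 0.1591, 0.2]
ee_rot: [0.089, 0.991, 0.01, -0.104]
ft_force: [1.3, -0.1, 0.6]
finger_gap: 0.0168
finger_force: 0.6
```

Request:
{"op": "arm_command", "data": {
  "motion": [
    [[0.002, 0, 0.0005], [0, 0, 0], 0.017],
    [[0.002, 0, 0.0005], [0, 0, 0], 0.017]
  ]
}}

```text
time_s: 39.07
ee_pos: [0.6544, 0.1598, 0.1998]
ee_rot: [0.089, 0.991, 0.01, -0.104]
ft_force: [2.1, 0.7, 1.5]
finger_gap: 0.0167
finger_force: 1.0
```

```bash
python3 chk.py 20
```

```text
39.0667 [0.6544 0.1598 0.1998] [2.1047 0.6674 1.5013] 0.016672849801337323 0.9628224237422955
rodtop [-2.43 -4.35] foot [-0.16 -0.04] scene foot [-0.21 -0.16] scene tip [0.36 0.22]
top {214: 240, 215: 238, 216: 236, 217: 233, 218: 230, 219: 228, 220: 224, 221: 218, 222: 212, 223: 195, 224: 169, 225: 146, 226: 135, 227: 133, 228: 134, 229: 135, 230: 139, 231: 139}
scene row168/176 [ 40  39  41  42  43  40  35  84 118 112 113 109 113 122 122  82  29  22
  82 196 229 225 237 193] [ 43  44  43  42  40  35  87 103  77 114 119 118 122 107  77  39  39  41
  40  46  43  42  46  41]
```

Request:
{"op": "arm_command", "data": {
  "motion": [
    [[0.002, 0, 0.0005], [0, 0, 0], 0.017],
    [[0.002, 0, 0.0005], [0, 0, 0], 0.017]
  ]
}}

```text
time_s: 39.33
ee_pos: [0.6502, 0.1606, 0.1991]
ee_rot: [0.089, 0.991, 0.01, -0.104]
ft_force: [2.8, -0.9, 0.3]
finger_gap: 0.0167
finger_force: 1.6
```

Request:
{"op": "arm_command", "data": {
  "motion": [
    [[0.0015, 0, 0.0003], [0, 0, 0], 0.017],
    [[0.0015, 0, 0.0003], [0, 0, 0], 0.017]
  ]
}}

```text
time_s: 39.5
ee_pos: [0.647, 0.1612, 0.199]
ee_rot: [0.089, 0.991, 0.01, -0.104]
ft_force: [2.8, 0.1, 0.1]
finger_gap: 0.0169
finger_force: 1.3
```

```bash
python3 chk.py 21
```

```text
39.5 [0.647  0.1612 0.199 ] [2.7679 0.0672 0.0618] 0.01686488762370359 1.316328060258627
rodtop [5.57 3.86] foot [-0.13 -0.05] scene foot [-0.27 -0.31] scene tip [0.31 0.26]
top {214: 246, 215: 244, 216: 243, 217: 242, 218: 240, 219: 239, 220: 237, 221: 235, 222: 231, 223: 229, 224: 226, 225: 221, 226: 212, 227: 194, 228: 174, 229: 151, 230: 135, 231: 129}
scene row168/176 [ 39  41  45  40  34  83 120 114 112 107 107 116  93  28  32  38  29  26
  95 212 245 237 244 195] [ 43  44  41  38  89 101  70 115 123 123 138 116  32  42  41  43  47  43
  44  44  44  43  43  43]
```

The stack now moves as one: its width shrank from 10 to 8 px, with both edges advancing at 2.8 N. I back away and leave.

Request:
{"op": "arm_command", "data": {
  "motion": [
    [[-0.002, 0, -0.0005], [0, 0, 0], 0.017],
    [[-0.004, 0, -0.001], [0, 0, 0], 0.02],
    [[-0.004, 0, -0.001], [0, 0, 0], 0.022],
    [[0.003, 0, -0.015], [0, 0, 0], 0.024],
    [[0.006, 0, -0.029], [0, 0, 0], 0.03],
    [[0.006, 0, -0.029], [0, 0, 0], 0.03],
    [[0, 0, -0.04], [0, 0, 0], 0.03],
    [[0, -0.035, 0], [0, 0, 0], 0.03],
    [[0.02, -0.035, 0], [0, 0, 0], 0.03],
    [[0.03, -0.035, 0], [0, 0, 0], 0.03]
  ]
}}

```text
time_s: 40.43
ee_pos: [0.6029, 0.064, 0.3219]
ee_rot: [0.089, 0.99, 0.01, -0.105]
ft_force: [1.0, -0.7, 0.2]
finger_gap: 0.0301
finger_force: 0.0
```

Request:
{"op": "arm_command", "data": {
  "motion": [
    [[0.035, -0.03, 0], [0, 0, 0], 0.03],
    [[0.035, -0.03, 0], [0, 0, 0], 0.03],
    [[0.035, -0.02, 0], [0, 0, 0], 0.03],
    [[0.035, -0.02, 0], [0, 0, 0], 0.03],
    [[0, 0, 0], [0, 0, 0], 0.03],
    [[0, 0, 0], [0, 0, 0], 0.03],
    [[0, 0, 0], [0, 0, 0], 0.03],
    [[0, 0, 0], [0, 0, 0], 0.03]
  ]
}}

```text
time_s: 41.1
ee_pos: [0.4584, -0.0035, 0.3502]
ee_rot: [0.088, 0.99, 0.01, -0.105]
ft_force: [0.1, 0.2, 0.2]
finger_gap: 0.03
finger_force: 0.0
```

```bash
python3 chk.py 22; python3 - <<'E'
from h import *
k=cv2.cvtColor(cv2.imread("pics/t22.png"),6)
for y in range(216,234):print(y,k[y,156:170])
g=cv2.cvtColor(cv2.imread("pics/s22.png"),6)
for y in range(156,186,3):print(y,g[y,242:268])
s2=env.snapshot("scene");print("motion",cv2.absdiff(s2,cv2.imread("pics/s22.png"))[150:225,235:290].mean())
E
```

```text
41.1 [ 0.4584 -0.0035  0.3502] [0.0977 0.1943 0.2286] 0.02995713355619786 0.0
rodtop [0.45 0.22] foot [ -4.62 -11.97] scene foot [ 0.12 -0.28] scene tip [-0.09  0.05]
top {214: 34, 215: 33, 216: 31, 217: 30, 218: 34, 219: 37, 220: 35, 221: 34, 222: 44, 223: 107, 224: 160, 225: 158, 226: 157, 227: 159, 228: 152, 229: 115, 230: 105, 231: 125}
scene row168/176 [ 48  45  43  47  38  91 125 136 153 130 109 111  87  36  44  41  34  22
  86 207 241 237 250 206] [ 47  46  46  41  93 109 120 170 158 139 163 138  28  45  47  45  47  46
  51  47  48  50  47  48]
216 [ 31  31  34  35  31  28  32  74 197 223 186  87  31  32]
217 [ 33  30  31  31  29  30  33  76 200 222 179  84  27  31]
218 [ 31  26  27  34  37  32  34  85 206 219 156  72  27  28]
219 [ 30  30  29  36  41  35  39 104 212 216 141  60  26  26]
220 [ 32  32  32  33  37  37  52 144 218 213 133  54  34  50]
221 [ 28  31  31  29  34  39  53 142 222 211 124  64  89 147]
222 [ 26  33  32  31  42  61  81 154 222 206 124 126 159 187]
223 [ 27  31  35  58 101 163 186 198 213 186 167 199 193 207]
224 [ 28  31  54 137 162 183 184 192 204 206 2
[... 1009 characters left out ...]
200 100]
168 [ 45  44  46  44  43  44  48  45  43  47  38  91 125 136 153 130 109 111
  87  36  44  41  34  22  86 207]
171 [ 45  39  43  49  72  75  78 104  92  41  85 119 143 164 165 159 134 120
  97  37  46  50  46  48  49  47]
174 [ 48  48  48  47  47  45  49  48  47  38  94 120 117 156 161 153 158 119
  31  46  49  49  51  45  48  46]
177 [ 46  48  45  49  47  50  50  49  47  40  83 102 127 170 161 136 151 147
  34  43  47  50  47  47  50  48]
180 [ 98  67  48  48  48  45  48  46  41  78 118 110 125 158 147 140 138  95
  39  45  49  47  47  48  50  49]
183 [ 42  48  50  51  50  48  49  44  35 118 140 115 168 155 143 172 150  30
  42  49  47  48  48  49  50  49]
motion 1.3838383838383839
```

The eye rings now sit at rows 223.3, 225.2 and 227.2, about 4 mm apart, so the handles are touching. The stand is in place and the scene is still.

```bash
python3 -c "
from station import env
print(env.job_done())"
```

```text
the job is handed in; nothing more can be done
None
```

I handed the job in at about 41 s: all three cups hang nested on the hook, eyes about 4 mm apart with handles touching. One push was too hard (about 8 N) and leaned the stand back about 3 mm at the top; it settled back in place, and I then drew the large cup forward from the rod to close the gap.

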